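# Ten-degree tilt test of turned candlesticks

## Robot

A 6-joint arm with a two-finger parallel gripper is mounted at the origin on the work surface; the furniture and walls round the work are solid. World frame = base frame: x ahead of the robot, y to its left, z up, the work surface at z = 0. Lengths are in m, angles in rad, forces in N, time in s.
With the tool pointing down it reaches from about 0.35 to 0.975 m from the base axis. Payload 4.9 kg.
Tool frame: the origin (TCP) lies on the front face of the gripper's body, between the roots of the fingers; the fingertips stand 73 mm ahead of it and the grasp point (between the pads) lies 54 mm ahead of it; z points along the fingers, y is the line along which they close (so a half turn about z gives the same grasp; the last joint's range is limited). The gripper opens to 85 mm and grips with 20 to 120 N. Pads are 22 mm wide; open, the fingers measure 114 mm over their backs; the gripper's body (76 mm by 85 mm) begins 54 mm behind the grasp point. The pads swing forward as they close: fully open they stand 13 mm farther back than shut.
Start: joints at [0.983, 0.053, 1.613, -0, 1.476, -0.119], TCP at [0.282, 0.558, 0.304] pointing down, gripper open.
Joint ranges: [-3.01, 3.01], [-1.01, 2.22], [0.06, 2.58], [-1.02, 4.17], [0.09, 2.62], [-3.14, 3.14]. Speed limits (rad/s): [2.57, 2.57, 3.14, 3.14, 3.14, 3.14].

## Interface

Orientations are given as a rotation vector (axis times angle).
In Python, from station import status, imaging, order gives the robot as it stands.
- The arm moves only by the tool arm_command, never from a script. Its argument "increments" is a list of rows, each an object with "slide": the shift along the tool's x, y, z in m, a list of three; "spin": the turn about the tool's z in degrees; "gripper": the opening, from -1 (shut) to 1 (fully open). In form: [{"slide": [x, y, z], "spin": spin, "gripper": gripper}, ...]. A call has 1 to 8 rows; each row is the pose to reach, as a shift and turn from the pose commanded when the call began, along the tool's axes at that moment; what a row does not reach only later rows make up. A row lasts 1/12 s, in which the tool goes at most 41.7 mm and 7.16 degrees, less where a joint would pass 70% of its speed; a pose out of reach is approached as far as the arm can. A call with a gripper value outside its range is refused whole. The fingers move at their own pace and stop on an object; "newtons" is the grip in N (left out, the last holds). Time passes only in rows, so rows that repeat a pose let the fingers close. It gives the time, the measured TCP pose, the force, the opening and the grip force at its end, in the units of the state.
- status.get_obs(): the state, without advancing time (a new reading comes with each control period).
- imaging.get_image(name): name is "scene" or "top" or "wrist"; returns a dict with "frame" (400x640x3 uint8, red, green, blue), "vfov" (degrees; the focal length in pixels is half the picture's height over the tangent of half this angle, whatever the lens; pixels are square), "cx", "cy" (the principal point, pixels), "view" (4x4, takes a point from world to camera coordinates); the wrist camera has in their place "mount" (4x4, takes a point from camera to tool coordinates, whose origin is the TCP and whose axes are the flange's). Camera axes: x right, y up, looking along -z (the intrinsics and any distortion apply to the point x, -y, -z); pixel columns grow to the right and rows downward; lengths in m; the calibration is good to about 2 mm. A picture is of the moment at which its call begins: read the wrist's pose just before it. There is no depth.
- order.finish_job(): hands the job in; it is judged then, once.
The state is a dict: "t": time; "q": joint angles; "dq": joint speeds; "effort": joint torques, N m; "tool_pos": TCP position; "tool_rot": TCP orientation; "contact_force": force on the tool from outside, world axes, zero at the start; "wrist_torque": the same for the moment, N m; "opening": finger opening in m; "grip_force": force on a finger pad.
Only numpy, scipy, OpenCV 4.12 (cv2) and the standard library are available. Lean on these libraries where they do the work, as an engineer would, in place of code of your own. Each camera call takes 0.05 s, during which the arm holds its last target. There are 200 camera calls.

## Task

Give every candlestick in the carrying block its stability test: first bring the empty tilt tray level with its lever, then stand all of them on the tray and let go of each carefully so that it stays standing. With them all standing there, tilt the tray to 10 degrees, keep it there for three seconds and bring it back level; then stand them all, free of the hand, on the green-lined board, leaving the tray level. Let no candlestick fall over at any time and do not knock over the spray can.

Things in the scene. Friction and masses are not known exactly. Their poses are not given: they have to be found in the camera images.
- candlestick_1: Turned candlestick, 120 mm tall, 0.13 to 0.21 kg, top-heavy: foot 38 mm across, stem 14 to 22 mm thick, brass drip cup 50 mm across on top, straight-sided from 100 to 120 mm above the foot (grip here). Origin at the centre of the foot's underside, z up. Starts upright, its foot deep in a socket of the carrying block. Tips over at about 14 degrees of lean. Absent in some starts.
- candlestick_2: Turned candlestick, 120 mm tall, 0.13 to 0.21 kg, top-heavy: foot 38 mm across, stem 14 to 22 mm thick, brass drip cup 50 mm across on top, straight-sided from 100 to 120 mm above the foot (grip here). Origin at the centre of the foot's underside, z up. Starts upright, its foot deep in a socket of the carrying block. Tips over at about 14 degrees of lean. Absent in some starts.
- candlestick_3: Turned candlestick, 120 mm tall, 0.13 to 0.21 kg, top-heavy: foot 38 mm across, stem 14 to 22 mm thick, brass drip cup 50 mm across on top, straight-sided from 100 to 120 mm above the foot (grip here). Origin at the centre of the foot's underside, z up. Starts upright, its foot deep in a socket of the carrying block. Tips over at about 14 degrees of lean. Absent in some starts.
- candlestick_4: Turned candlestick, 120 mm tall, 0.13 to 0.21 kg, top-heavy: foot 38 mm across, stem 14 to 22 mm thick, brass drip cup 50 mm across on top, straight-sided from 100 to 120 mm above the foot (grip here). Origin at the centre of the foot's underside, z up. Starts upright, its foot deep in a socket of the carrying block. Tips over at about 14 degrees of lean. Absent in some starts.
- carry_block: Loose pale wooden carrying block, 152 x 152 x 66 mm, 1.2 kg, with four round sockets 42 mm wide and 60 mm deep (floor 6 mm above the table) centred 42 mm either side of its middle in its x and y. Origin at the centre of its underside.
- tilt_stand: Fixed grey tilt-test stand, base 112 mm in x by 372 mm in y, tray between two cheeks, blue gear housing and lever at its left (+y) end, white degree sector and pointer at its right end (long black tick: level; long red tick: 10 degrees). Origin on the underside of the base below the tray's middle; tilt axis along its y, 64 mm up.
- tilt_tray (a joint): Tilt of the tray about the stand's y axis, rad: 0 level, positive with the edge away from the robot (the stand's +x edge) low. Range -0.09 to 0.27. Geared to the lever: tray angle = lever angle / 4. Stays where it is left.
- tilt_lever (a joint): Angle of the hand lever about the stand's y axis, rad: 0 pointing straight up (tray level), positive leaning to the stand's +x (away from the robot). 0.70 rad (40 degrees) is 10 degrees of tray tilt. Starts at about 0.26 to 0.48. Held by friction; about 2 N at the knob moves it.
- lever_knob (a point): Centre of the lever's black ball knob, 28 mm across, 110 mm from the lever's pivot; stem 9 mm thick below it. The lever swings in the stand's x-z plane; it can be pinched along the stand's y from above.
- lever_pivot (a point): Lever's pivot point in line with the knob, on the stand (0, 207, 64 mm from the stand's origin). Axes as the stand's.
- tray_mid (a point): Middle of the black rubber floor of the aluminium tray, z square to the floor. Inside of the rim 98 mm in x by 266 mm in y, rim standing 8 mm above the floor and 3 mm thick. When level the floor is 78 mm above the table; it lies 14 mm above the tilt axis.
- board_mid (a point): Middle of the green lining of the fixed low plywood board for tested pieces, 12 mm above the table. Green floor 130 mm in x by 204 mm in y, within a 10 mm wide lip that stands 4 mm above it. z up.
- spray_can: Bystander: red and white spray can, 65 x 65 x 194 mm. Origin at the centre of its underside.

How it is judged:
By the outcome, as a careful person would: the job done as asked, in the order asked, and still so for the second after the job is handed in, with the robot touching nothing.
Of candlestick_1, candlestick_2, candlestick_3, candlestick_4 only 2 to 3 are there at a start; the rules pass over those that are not, and their reading is None.
At some moment in a run one of carry_block may be knocked a few centimetres aside while the robot is not near it.
It also fails if it takes over 210 s, if anything falls off the work surface, if the arm or the gripper's body presses on something with over 40 N, if the wrist force passes 120 N, or if a joint passes its speed limit or range.

## Working session

There is one attempt and no reset: what is moved stays moved. The work goes in short steps, Python scripts to look and compute and a tool call to move; the robot and the scene stay as the last step left them, time stands still between calls to the robot, and variables do not carry over. Pictures are saved under pics/ and viewed, at most 16 in all, crops included, and the job is handed in when it is done.

Besides the shell and the picture viewer there is one more tool, called after "Call:" as a command line: name --argument value ..., lists and objects as JSON in quotes. arm_command: Moves the arm, as the interface text tells. Its arguments: {"type":"object","properties":{"increments":{"type":"array","items":{"type":"object","properties":{"slide":{"type":"array","items":{"type":"number"}},"spin":{"type":"number"},"gripper":{"type":"number"}}}},"newtons":{"type":"number"}},"required":["increments"]}

```bash
mkdir -p pics; ls; python3 - <<'E'
from station import status, imaging
import cv2,numpy as np
o=status.get_obs();print(o)
for n in("scene","top"):
    d=imaging.get_image(n);cv2.imwrite(f"pics/{n}0.png",d["frame"][:,:,::-1])
    print(n,{k:(v if k!="frame" else 0) for k,v in d.items()})
d=imaging.get_image("wrist");print({k:(v if k!="frame" else 0) for k,v in d.items()})
E
```

```text
pics
{'t': 0.0, 'q': array([ 9.82992784e-01,  5.33718197e-02,  1.61427870e+00,  6.12479042e-06,
        1.47600636e+00, -1.18994606e-01]), 'dq': array([-9.46764037e-04, -3.75760633e-04,  4.64630193e-04,  5.38233708e-05,
       -9.54037689e-04, -1.32497858e-04]), 'effort': array([ 2.56943449e-04, -3.93679726e+01, -3.70179105e+01, -2.88268507e-05,
        6.82799437e-03, -1.61444422e-05]), 'tool_pos': array([0.28212337, 0.55717581, 0.30266273]), 'tool_rot': array([-7.29511484e-01, -3.05497692e+00,  3.03808605e-03]), 'contact_force': array([ 0.46368623, -0.13780405, -0.231881  ]), 'wrist_torque': array([0.01999988, 0.05530708, 0.03990392]), 'grip_force': 0.0, 'opening': 0.08512120553480254}
scene {'frame': 0, 'vfov': 46.4521939585444, 'cx': 319.47118253821, 'cy': 202.632162974289, 'view': array([[ 0.8735314 , -0.48643647,  0.01795718, -0.42637988],
       [ 0.28048826,  0.53315923,  0.79816513, -0.22532698],
       [-0.39783066, -0.69218552,  0.60217105, -1.17152966],
       [ 0.        ,  0.        ,  0.        ,  1.        ]])}
top {'frame': 0, 'vfov': 56.755718484026666, 'cx': 314.9415626217469, 'cy': 197.12550066578316, 'view': array([[-0.02416134, -0.99914593,  0.03352089, -0.03968832],
       [ 0.98809094, -0.01877026,  0.15272186, -0.45754266],
       [-0.15196223,  0.03681165,  0.98770055, -1.02167455],
       [ 0.        ,  0.        ,  0.        ,  1.        ]])}
{'frame': 0, 'vfov': 64.77657238756468, 'cx': 318.59088507076433, 'cy': 196.9472206660228, 'mount': array([[-1.00049691e-03,  9.46231949e-01,  3.23487400e-01,
         8.32162620e-02],
       [ 9.99998588e-01,  1.38341251e-03, -9.53773229e-04,
        -6.86581367e-04],
       [-1.35000722e-03,  3.23485989e-01, -9.46231997e-01,
        -6.85560283e-02],
       [ 0.00000000e+00,  0.00000000e+00,  0.00000000e+00,
         1.00000000e+00]])}
```

View pics/scene0.png

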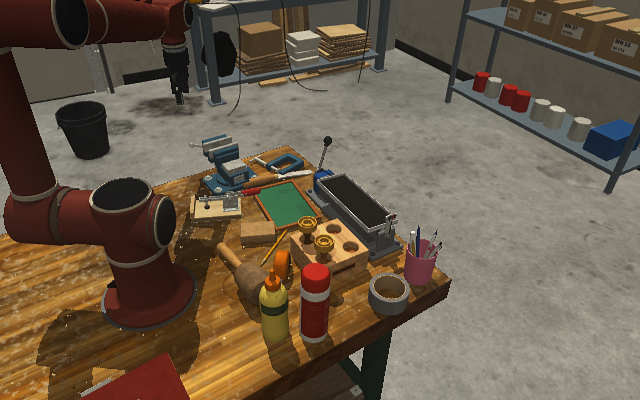

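View pics/top0.png

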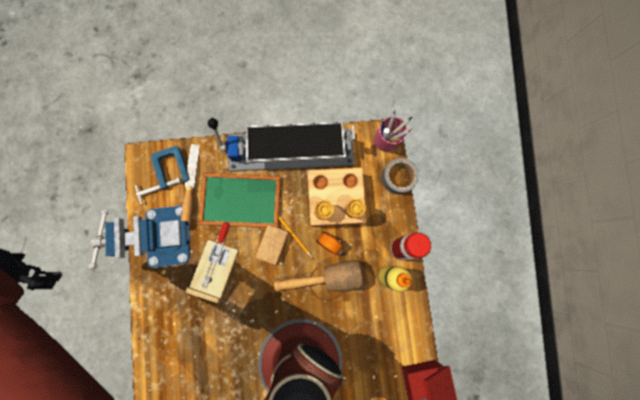

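Scene: knob at (327,140), two brass cups at (308,223) and (324,242), can at (314,300). Top: cups at (324,210) and (355,208) in the block's robot-side sockets, tray centre (295,141), knob (213,123), board (241,200), can about (415,245).

```bash
cat > h.py <<'E'
from station import status, imaging
import cv2,numpy as np
from scipy.spatial.transform import Rotation as R
np.set_printoptions(precision=4,suppress=True)
class Cam:
    def __init__(s,name):
        o=status.get_obs(); d=imaging.get_image(name); s.im=d["frame"]; s.f=200/np.tan(np.radians(d["vfov"]/2)); s.cx,s.cy=d["cx"],d["cy"]
        if name=="wrist":
            T=np.eye(4);T[:3,:3]=R.from_rotvec(o["tool_rot"]).as_matrix();T[:3,3]=o["tool_pos"];s.P=T@d["mount"]
        else: s.P=np.linalg.inv(d["view"])
        s.hsv=cv2.cvtColor(s.im,cv2.COLOR_RGB2HSV)
    def ray(s,u,v):
        r=s.P[:3,:3]@np.array([(u-s.cx)/s.f,-(v-s.cy)/s.f,-1]); return s.P[:3,3],r/np.linalg.norm(r)
    def at(s,u,v,z):
        o,r=s.ray(u,v); return o+r*(z-o[2])/r[2]
    def px(s,p):
        c=s.P[:3,:3].T@(np.array(p)-s.P[:3,3]); return np.array([s.cx-s.f*c[0]/c[2], s.cy+s.f*c[1]/c[2]])
    def mask(s,lo,hi,roi=None):
        m=cv2.inRange(s.hsv,np.array(lo),np.array(hi))
        if roi: x0,y0,x1,y1=roi; k=np.zeros_like(m);k[y0:y1,x0:x1]=255;m&=k
        return m
    def blobs(s,m,amin=20):
        n,l,st,c=cv2.connectedComponentsWithStats(m)
        return [(c[i],st[i]) for i in range(1,n) if st[i][4]>=amin]
    def save(s,n,roi=None,k=1):
        im=s.im if not roi else s.im[roi[1]:roi[3],roi[0]:roi[2]]
        cv2.imwrite("pics/"+n,cv2.resize(im[:,:,::-1],None,fx=k,fy=k,interpolation=cv2.INTER_CUBIC))
def tri(rs):
    A=np.zeros((3,3));b=np.zeros(3)
    for o,r in rs:
        M=np.eye(3)-np.outer(r,r);A+=M;b+=M@o
    p=np.linalg.solve(A,b);return p,[np.linalg.norm(np.cross(p-o,r)) for o,r in rs]
E
python3 - <<'E'
from h import *
t=Cam("top");s=Cam("scene")
def pr(n,c,m,z,a=30):
    for ce,st in c.blobs(m,a):
        k=(cv2.findContours(m[st[1]:st[1]+st[3],st[0]:st[0]+st[2]].copy(),0,2)[0])
        k=max(k,key=cv2.contourArea); r=cv2.minAreaRect(k); 
        ctr=np.array(r[0])+st[:2]; box=cv2.boxPoints(r)+st[:2]
        print(n,ce,st[4],"rectc",ctr,"world",c.at(*ctr,z),"box",[c.at(*b,z)[:2].round(3) for b in box])
pr("green",t,t.mask((60,80,40),(95,255,255),(190,165,290,235)),.012,200)
pr("tray",t,t.mask((0,0,0),(179,255,45),(235,115,350,165)),.078,300)
pr("knob",t,t.mask((0,0,0),(179,255,60),(200,112,222,133)),.17,10)
pr("knobS",s,s.mask((0,0,0),(179,255,60),(318,132,337,147)),.17,10)
pr("cup",t,t.mask((15,140,90),(32,255,255),(308,195,368,222)),.126,30)
pr("red",t,t.mask((0,170,120),(8,255,255),(390,225,435,265)),.19,30)
pr("red",t,t.mask((172,170,120),(179,255,255),(390,225,435,265)),.19,30)
t.save("t1.png",(190,105,430,265),3.3)
E
```

```text
green [239.322  199.8248] 2876 rectc [239.1406 199.767 ] world [0.4567 0.1695 0.012 ] box [array([0.402, 0.27 ]), array([0.525, 0.267]), array([0.512, 0.067]), array([0.389, 0.073])]
tray [294.4451 141.2112] 2689 rectc [294.4864 141.0994] world [0.6099 0.0055 0.078 ] box [array([0.648, 0.136]), array([ 0.658, -0.124]), array([ 0.572, -0.125]), array([0.563, 0.132])]
knob [212.7465 123.3944] 71 rectc [212.7 123.1] world [0.6314 0.2111 0.17  ] box [array([0.627, 0.226]), array([0.647, 0.217]), array([0.636, 0.196]), array([0.616, 0.205])]
knobS [327.1831 140.7183] 71 rectc [326.75 140.75] world [0.6238 0.2031 0.17  ] box [array([0.604, 0.208]), array([0.646, 0.237]), array([0.644, 0.198]), array([0.603, 0.171])]
cup [308.7581 209.5484] 62 rectc [309. 208.] world [ 0.4144 -0.0301  0.126 ] box [array([ 0.381, -0.027]), array([ 0.449, -0.028]), array([ 0.449, -0.033]), array([ 0.381, -0.032])]
cup [342.0553 209.7736] 941 rectc [340.5 208. ] world [ 0.4128 -0.1121  0.126 ] box [array([ 0.448, -0.044]), array([ 0.446, -0.183]), array([ 0.377, -0.18 ]), array([ 0.38 , -0.042])]
red [417.0645 244.9415] 496 rectc [417. 245.] world [ 0.3115 -0.287   0.19  ] box [array([ 0.341, -0.26 ]), array([ 0.34 , -0.318]), array([ 0.282, -0.314]), array([ 0.284, -0.256])]
```

View pics/t1.png

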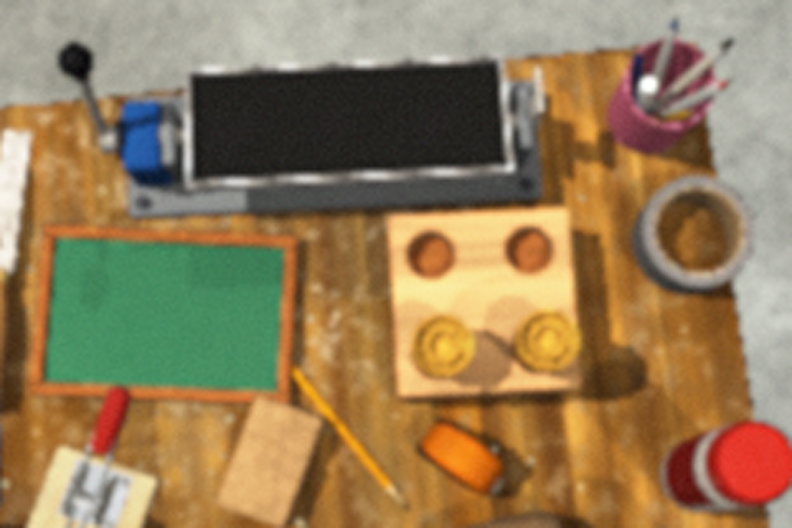

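Call:
arm_command --increments '[{"slide": [-0.02,-0.015,-0.03],"spin": -5,"gripper": 1},{"slide": [-0.05,-0.04,-0.05],"spin": -10},{"slide": [-0.08,-0.06,-0.07],"spin": -15},{"slide": [-0.11,-0.08,-0.085],"spin": -20},{"slide": [-0.14,-0.1,-0.1],"spin": -25},{"slide": [-0.17,-0.125,-0.1],"spin": -29},{"slide": [-0.2,-0.15,-0.1],"spin": -29},{"slide": [-0.22,-0.17,-0.1],"spin": -29}]'

```text
validation failed for argument at $.in...
```

Call:
arm_command --increments '[{"slide": [-0.02,-0.015,-0.03],"spin": -5,"gripper": 1},{"slide": [-0.05,-0.04,-0.05],"spin": -10,"gripper": 1},{"slide": [-0.08,-0.06,-0.07],"spin": -15,"gripper": 1},{"slide": [-0.11,-0.08,-0.085],"spin": -20,"gripper": 1},{"slide": [-0.14,-0.1,-0.1],"spin": -25,"gripper": 1},{"slide": [-0.17,-0.125,-0.1],"spin": -29,"gripper": 1},{"slide": [-0.2,-0.15,-0.1],"spin": -29,"gripper": 1},{"slide": [-0.22,-0.17,-0.1],"spin": -29,"gripper": 1}]'

```text
t: 0.92
tool_pos: [0.4027, 0.3041, 0.4044]
tool_rot: [-0.057, 3.14, -0.0]
contact_force: [0.7, -1.0, -0.6]
opening: 0.0855
grip_force: 0.0
```

Call:
arm_command --increments '[{"slide": [-0.015,-0.035,0],"spin": 0,"gripper": 1},{"slide": [-0.03,-0.07,0],"spin": 0,"gripper": 1},{"slide": [-0.045,-0.105,0],"spin": 0,"gripper": 1},{"slide": [-0.06,-0.14,0],"spin": 0,"gripper": 1},{"slide": [-0.075,-0.175,0],"spin": 0,"gripper": 1},{"slide": [-0.09,-0.21,0],"spin": 0,"gripper": 1},{"slide": [-0.108,-0.25,0],"spin": 0,"gripper": 1},{"slide": [-0.108,-0.258,0],"spin": 0,"gripper": 1}]'

```text
t: 1.58
tool_pos: [0.5209, 0.0484, 0.4033]
tool_rot: [0.051, -3.141, 0.003]
contact_force: [0.4, 0.1, -0.6]
opening: 0.0854
grip_force: 0.0
```

```bash
python3 - <<'E'
from h import *
w=Cam("wrist");o=status.get_obs();print(o["tool_pos"],o["t"],o["dq"]);w.save("w1.png",None,1.25)
E
```

```text
[0.5203 0.0488 0.4033] 1.6333 [ 0.0694 -0.0231  0.017   0.0389  0.016   0.0604]
```

View pics/w1.png

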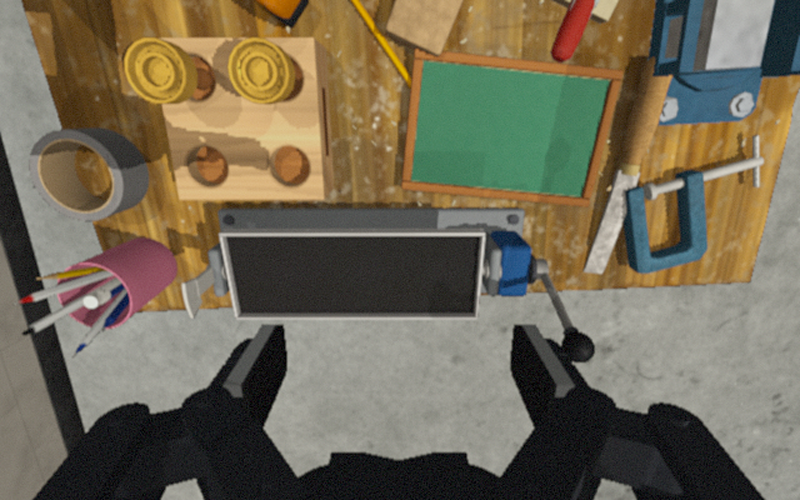

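Wrist view (1.25x): knob (578,346), tray floor corners (228,233)-(482,317), cups (161,70) and (265,70), board (512,127), block with empty sockets (208,163) and (290,163).

```bash
python3 - <<'E'
from h import *
w=Cam("wrist");t=Cam("top");s=Cam("scene")
def q(c,m,a=40,poly=True):
    ks=[k for k in cv2.findContours(m,cv2.RETR_EXTERNAL,2)[0] if cv2.contourArea(k)>a]
    return sorted(ks,key=cv2.contourArea)[::-1]
km=w.mask((0,0,0),(179,255,50),(450,262,480,292));k=q(w,km)[0];cw=cv2.minEnclosingCircle(k);print("knob w",cw)
kt=cv2.minEnclosingCircle(q(t,t.mask((0,0,0),(179,255,60),(200,112,220,130)),20)[0]);ks=cv2.minEnclosingCircle(q(s,s.mask((0,0,0),(179,255,60),(320,132,337,146)),20)[0])
print(kt,ks)
R3=[w.ray(*cw[0]),t.ray(*kt[0]),s.ray(*ks[0])]
print("knob",tri(R3),tri(R3[1:]),tri(R3[:2]))
def rect(c,m,z):
    k=q(c,m,200)[0];p=cv2.approxPolyDP(cv2.convexHull(k),8,True)[:,0].astype(float)
    W=np.array([c.at(*a,z)[:2] for a in p]);print(p.tolist(),W.round(4).tolist(),"mean",W.mean(0))
print("green");rect(w,w.mask((60,80,40),(95,255,255),(310,30,500,170)),.012);rect(t,t.mask((60,80,40),(95,255,255),(190,165,290,235)),.012)
print("tray");rect(w,w.mask((0,0,0),(179,255,70),(184,188,386,254)),.078);rect(t,t.mask((0,0,0),(179,255,45),(235,115,350,165)),.078)
print("cups")
for c,roi in((w,(90,20,245,90)),(t,(305,190,370,225))):
    m=c.mask((18,170,80),(32,255,255),roi);m=cv2.morphologyEx(m,cv2.MORPH_OPEN,np.ones((5,5)))
    for k in q(c,m,100):
        e=cv2.minEnclosingCircle(k);print(e,c.at(*e[0],.124))
    # block top corners
b=w.mask((8,40,150),(28,140,255),(125,25,265,165));rect(w,cv2.morphologyEx(b,cv2.MORPH_OPEN,np.ones((3,3))),.066)
for u,v in((208,165),(290,166)): print("sock",w.at(u/1.25,v/1.25,.066))
w.save("w2.png",(90,20,250,170),4)
E
```

```text
knob w ((458.2237548828125, 277.5807800292969), 15.738758087158203)
((217.0, 120.5), 8.732224464416504) ((326.5, 140.5), 5.147915363311768)
knob (array([0.6301, 0.2037, 0.1711]), [np.float64(0.002378234118005367), np.float64(0.008277055978983528), np.float64(0.006295544985425226)]) (array([0.6303, 0.2021, 0.1718]), [np.float64(0.007240719185295867), np.float64(0.007240719185295955)]) (array([0.6343, 0.2037, 0.1693]), [np.float64(0.005188444494532931), np.float64(0.005188444494532976)])
green
[[340.0, 50.0], [485.0, 65.0], [464.0, 156.0], [330.0, 144.0]] [[0.3866, 0.0724], [0.3989, 0.2689], [0.5234, 0.2629], [0.5118, 0.0644]] mean [0.4552 0.1671]Traceback (most recent call last):
  File "<stdin>", line 14, in <module>
  File "<stdin>", line 12, in rect
IndexError: list index out of range
```

```bash
python3 - <<'E'
from h import *
w=Cam("wrist")
t=Cam("top");s=Cam("scene")
km=w.mask((0,0,0),(179,255,50),(448,262,480,292))
print([(c,st) for c,st in w.blobs(km)])
R3=[w.ray(461.8,276.8),t.ray(212.7,123.3),s.ray(327,140.7)]
print("knob",tri(R3),tri(R3[1:]),tri(R3[:2]))
def rect(c,m,z):
    k=max(cv2.findContours(m,cv2.RETR_EXTERNAL,2)[0],key=cv2.contourArea);r=cv2.minAreaRect(k);p=cv2.boxPoints(r)
    W=np.array([c.at(*a,z)[:2] for a in p]);print(p.tolist(),W.round(4).tolist(),"mean",W.mean(0))
print("tray");rect(w,w.mask((0,0,0),(179,255,70),(186,190,384,252)),.078);rect(t,t.mask((0,0,0),(179,255,45),(235,115,350,165)),.078)
for c,roi in((w,(90,20,245,90)),(t,(305,190,370,225))):
    m=c.mask((18,170,80),(32,255,255),roi);m=cv2.morphologyEx(m,cv2.MORPH_OPEN,np.ones((3,3)))
    for ce,st in c.blobs(m,100): print("cup",ce,st)
b=w.mask((8,40,150),(28,140,255),(125,25,265,165));rect(w,cv2.morphologyEx(b,cv2.MORPH_OPEN,np.ones((3,3))),.066)
for u,v in((208,165),(290,166)): print("sock",w.at(u/1.25,v/1.25,.066))
w.save("w2.png",(90,20,250,170),4)
E
```

```text
[(array([456.149 , 278.5124]), array([448, 263,  21,  29, 443], dtype=int32))]
knob (array([0.6322, 0.2158, 0.1628]), [np.float64(0.0038988759234143506), np.float64(0.003327523210163287), np.float64(0.0011032158900322587)]) (array([0.6321, 0.2131, 0.1634]), [np.float64(0.0012805475763608572), np.float64(0.0012805475763609732)]) (array([0.6268, 0.2118, 0.1745]), [np.float64(0.0030196540583582194), np.float64(0.0030196540583584497)])
tray
[[186.0, 191.0], [379.0, 191.0], [379.0, 251.0], [186.0, 251.0]] [[0.5685, -0.1192], [0.5595, 0.134], [0.6478, 0.1427], [0.6573, -0.1281]] mean [0.6082 0.0074]
[[291.1668395996094, 126.33853149414062], [340.2439270019531, 124.80487060546875], [341.1502380371094, 153.80780029296875], [292.0731506347656, 155.34146118164062]] [[0.6532, 0.0142], [0.656, -0.1247], [0.5713, -0.1243], [0.569, 0.0128]] mean [ 0.6124 -0.0555]
cup [205.7488  56.432 ] [ 180   20   52   64 1891]
cup [123.0678  56.8994] [  94   27   60   59 2226]
cup [323.5238 209.5675] [315 201  18  18 252]
cup [356.0037 208.0706] [347 200  20  17 269]
[[126.0, 31.0], [255.0, 31.0], [255.0, 161.0], [126.0, 161.0]] [[0.3804, -0.1741], [0.375, -0.0255], [0.5278, -0.03], [0.5339, -0.1987]] mean [ 0.4543 -0.1071]
sock [ 0.4943 -0.1414  0.066 ]
sock [ 0.4923 -0.0581  0.066 ]
```

View pics/w2.png

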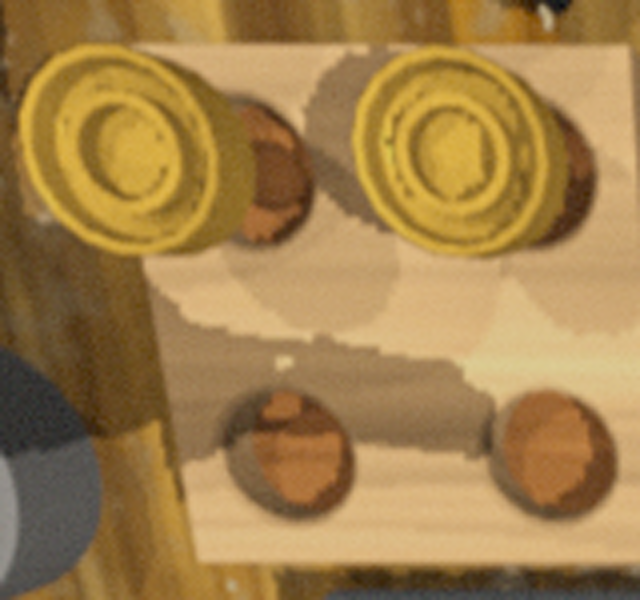

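Crop (4x): cup rims centred at about (120,150) and (453,151), empty sockets at (289,453) and (553,455). Knob is near (0.632, 0.213, 0.168), so the lever is leaning about 0.28 rad.

Call:
arm_command --increments '[{"slide": [-0.02,0.03,0.01],"spin": 0,"gripper": 0.5},{"slide": [-0.045,0.06,0.03],"spin": 0,"gripper": 0.5},{"slide": [-0.07,0.095,0.05],"spin": 0,"gripper": 0.5},{"slide": [-0.09,0.125,0.07],"spin": 0,"gripper": 0.5},{"slide": [-0.11,0.15,0.09],"spin": 0,"gripper": 0.5},{"slide": [-0.117,0.161,0.1],"spin": 0,"gripper": 0.5},{"slide": [-0.117,0.161,0.1],"spin": 0,"gripper": 0.5},{"slide": [-0.117,0.161,0.1],"spin": 0,"gripper": 0.5}]'

```text
t: 2.6
tool_pos: [0.6294, 0.2196, 0.3025]
tool_rot: [0.063, -3.138, 0.001]
contact_force: [-0.5, -0.3, 0.7]
opening: 0.0641
grip_force: 0.0
```

```bash
python3 - <<'E'
from h import *
w=Cam("wrist");o=status.get_obs();print(o["tool_pos"],o["tool_rot"],o["opening"]);w.save("w3.png")
print(w.px((.632,.213,.168)))
E
```

```text
[0.6297 0.2188 0.3043] [ 0.0614 -3.1409  0.0006] 0.06381664938167904
[309.9395 219.6088]
```

View pics/w3.png

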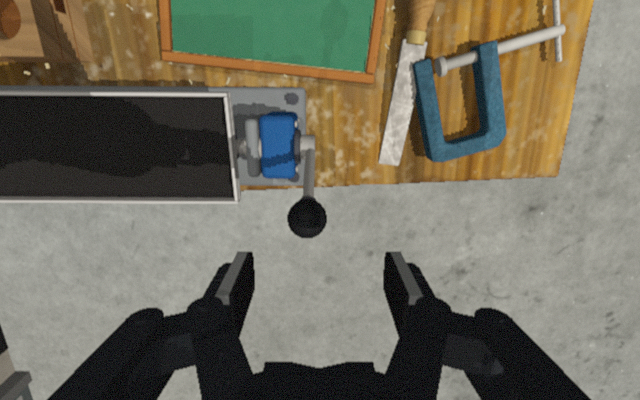

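Wrist: knob at (307,218), 2 mm from the prediction; finger centreline at column about 319, so I shift −8 mm in tool y.

Call:
arm_command --increments '[{"slide": [-0.0015,-0.0075,0.01],"spin": 0,"gripper": 0.5},{"slide": [-0.0015,-0.0075,0.04],"spin": 0,"gripper": 0.5},{"slide": [-0.0015,-0.0075,0.07],"spin": 0,"gripper": 0.5},{"slide": [-0.0015,-0.0075,0.084],"spin": 0,"gripper": 0.5},{"slide": [-0.0015,-0.0075,0.084],"spin": 0,"gripper": 0.5},{"slide": [-0.0015,-0.0075,0.084],"spin": 0,"gripper": -0.5},{"slide": [-0.0015,-0.0075,0.084],"spin": 0,"gripper": -0.5},{"slide": [-0.0015,-0.0075,0.084],"spin": 0,"gripper": -0.5}]' --newtons 20

```text
t: 3.32
tool_pos: [0.6333, 0.2107, 0.223]
tool_rot: [-0.058, 3.137, 0.002]
contact_force: [-0.4, 5.5, 2.7]
opening: 0.0282
grip_force: 4.2
```

Call:
arm_command --increments '[{"slide": [0,0,0],"spin": 0,"gripper": -0.6},{"slide": [0,0,0],"spin": 0,"gripper": -0.6},{"slide": [0,0,0],"spin": 0,"gripper": -0.6},{"slide": [0,0,0],"spin": 0,"gripper": -0.6}]'

```text
t: 3.65
tool_pos: [0.6334, 0.2112, 0.223]
tool_rot: [-0.059, 3.136, 0.002]
contact_force: [0.1, 1.4, 5.0]
opening: 0.0264
grip_force: 19.8
```

```bash
python3 - <<'E'
from h import *
o=status.get_obs();print(o)
E
```

```text
{'t': 3.65, 'q': array([ 0.2104,  0.2071,  1.5817,  0.0006,  1.3476, -1.3982]), 'dq': array([ 0.001 ,  0.0012,  0.0027, -0.0003, -0.0005, -0.0007]), 'effort': array([ -1.2391, -40.5601, -31.8451,  -0.5682,   0.1074,  -0.0148]), 'tool_pos': array([0.6334, 0.2112, 0.223 ]), 'tool_rot': array([-0.059 ,  3.136 ,  0.0025]), 'contact_force': array([0.143 , 1.3735, 5.0204]), 'wrist_torque': array([ 0.4178, -0.0175, -0.0349]), 'grip_force': 19.779101014137268, 'opening': 0.026437767907065552}
```

Call:
arm_command --increments '[{"slide": [0.005,0,-0.0012],"spin": 0,"gripper": -0.6},{"slide": [0.01,0,-0.0024],"spin": 0,"gripper": -0.6},{"slide": [0.015,0,-0.0033],"spin": 0,"gripper": -0.6},{"slide": [0.02,0,-0.004],"spin": 0,"gripper": -0.6},{"slide": [0.025,0,-0.0045],"spin": 0,"gripper": -0.6},{"slide": [0.03,0,-0.0047],"spin": 0,"gripper": -0.6},{"slide": [0.03,0,-0.0047],"spin": 0,"gripper": -0.6},{"slide": [0.03,0,-0.0047],"spin": 0,"gripper": -0.6}]'

```text
t: 4.32
tool_pos: [0.6024, 0.2101, 0.227]
tool_rot: [-0.059, 3.138, 0.002]
contact_force: [-0.5, 2.2, 6.6]
opening: 0.0268
grip_force: 20.0
```

```bash
python3 - <<'E'
from h import *
o=status.get_obs();print(o["tool_pos"],o["contact_force"],o["grip_force"],o["opening"])
w=Cam("wrist");w.save("w4.png")
s=Cam("scene");s.save("s4.png",(300,130,420,270),4)
print("pivot px", s.px((.6015,.213,.064)))
E
```

```text
[0.6024 0.2101 0.227 ] [-0.5132  2.2253  6.6075] 20.024612545967102 0.026794718455054635
pivot px [318.4247 169.5022]
```

View pics/s4.png

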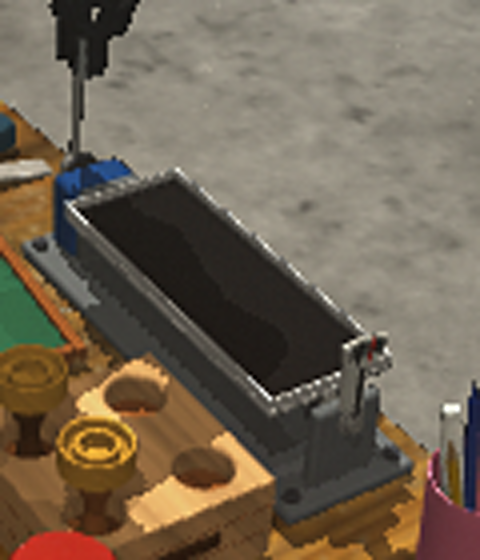

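Scene crop: lever stands about vertical (stem (80,45)→(75,155) in 4x crop), pointer near the top of the sector at (375,345). I'll check the stem's angle numerically.

```bash
python3 - <<'E'
from h import *
s=Cam("scene")
g=cv2.cvtColor(s.im,cv2.COLOR_RGB2GRAY).astype(float)
pts=[]
for v in range(146,166):
    seg=g[v,310:330]; b=np.median(seg); wgt=np.clip(b-seg-15,0,None)
    if wgt.sum()>0: pts.append(((wgt*np.arange(310,330)).sum()/wgt.sum(),v))
pts=np.array(pts);print(pts.round(1).tolist())
p=np.polyfit(pts[2:-4,1],pts[2:-4,0],1);print("slope du/dv",p, "u at 146,164",np.polyval(p,[146,164]))
for a in (-4,-2,0,2,4):
    r=np.radians(a);P=np.array((.6015,.212,.064));d=np.array((np.sin(r),0,np.cos(r)))
    x=s.px(P+.03*d);y=s.px(P+.09*d);print(a,x,y,(y-x)[0]/(y-x)[1])
E
```

```text
[[321.7, 146.0], [321.7, 147.0], [321.8, 148.0], [320.3, 149.0], [320.0, 150.0], [321.0, 151.0], [319.1, 152.0], [319.1, 153.0], [319.1, 154.0], [319.1, 155.0], [319.1, 156.0], [319.1, 157.0], [319.2, 158.0], [319.2, 159.0], [318.5, 160.0], [318.5, 161.0], [318.5, 162.0], [316.6, 163.0], [314.4, 164.0], [314.6, 165.0]]
slope du/dv [ -0.1816 347.5662] u at 146,164 [321.0511 317.7821]
-4 [318.1612 161.9979] [317.3049 146.1003] 0.05386675664880214
-2 [318.4456 161.9036] [318.1801 145.8227] 0.01650772310505508
0 [318.7299 161.8189] [319.0544 145.5757] -0.019978183666194162
2 [319.0139 161.7439] [319.9267 145.3594] -0.055707248091961786
4 [319.2972 161.6786] [320.7956 145.1742] -0.09078735385226741
```

View pics/w4.png

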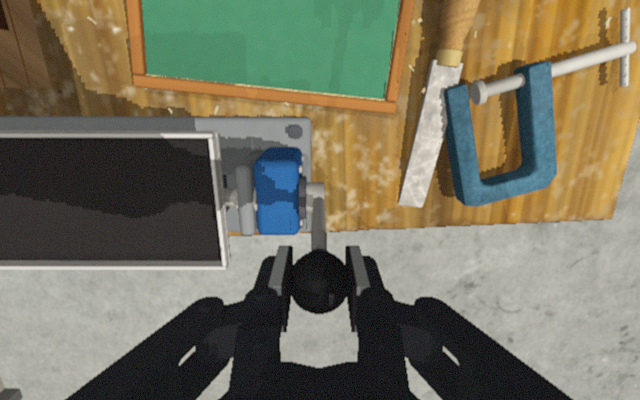

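Wrist: knob pinched squarely at (319,281), hub at (316,190), blue housing rows 149–234, tray rim rows 132–268 at the right end.

```bash
python3 - <<'E'
from h import *
w=Cam("wrist");o=status.get_obs()
print("hub",w.at(316,190,.064),"knob",w.at(319,281,.174))
for z in(.010,.016,.02): print("base",w.at(306,118,z),w.at(306,235,z))
print("rim",w.at(213,132,.086),w.at(227,268,.086))
# stem line: pixel centre mid-stem at known x plane
y=.211
for v in (205,225,245):
    c,r=w.ray(319,v);p=c+r*((y-c[1])/r[1]);
    print(v,r)
for a in(-2,0,2):
  r=np.radians(a);print(a,[w.px(np.array((.6015,.211,.064))+l*np.array((np.sin(r),0,np.cos(r)))) for l in (0,.11)])
E
```

```text
hub [0.593  0.2075 0.064 ] knob [0.6005 0.2097 0.174 ]
base [0.5441 0.1968 0.01  ] [0.6579 0.1995 0.01  ]
base [0.5435 0.197  0.016 ] [0.6549 0.1996 0.016 ]
base [0.5432 0.1971 0.02  ] [0.653  0.1997 0.02  ]
rim [0.5485 0.1386 0.086 ] [0.6507 0.1418 0.086 ]
205 [ 0.3502  0.0169 -0.9365]
225 [ 0.4086  0.019  -0.9125]
245 [ 0.4647  0.021  -0.8852]
-2 [array([320.0946, 200.547 ]), array([322.2414, 275.6143])]
0 [array([320.0946, 200.547 ]), array([321.8963, 283.068 ])]
2 [array([320.0946, 200.547 ]), array([321.5535, 290.2186])]
```

Call:
arm_command --increments '[{"slide": [0.001,0,0],"spin": 0,"gripper": -0.6},{"slide": [0.002,0,0],"spin": 0,"gripper": -0.6},{"slide": [0.002,0,0],"spin": 0,"gripper": -0.6},{"slide": [0.002,0,0],"spin": 0,"gripper": -0.6},{"slide": [0.002,0,0],"spin": 0,"gripper": -0.6}]'

```text
t: 4.93
tool_pos: [0.6011, 0.2101, 0.2271]
tool_rot: [-0.059, 3.136, 0.003]
contact_force: [2.0, 3.6, 6.8]
opening: 0.0264
grip_force: 20.0
```

Call:
arm_command --increments '[{"slide": [0,0,0],"spin": 0,"gripper": 0.3},{"slide": [0,0,0],"spin": 0,"gripper": 0.3},{"slide": [0,0,0],"spin": 0,"gripper": 0.3},{"slide": [0,0,-0.03],"spin": 0,"gripper": 0.3},{"slide": [0,0,-0.06],"spin": 0,"gripper": 0.3},{"slide": [0,0,-0.1],"spin": 0,"gripper": 0.3},{"slide": [0,0,-0.1],"spin": 0,"gripper": 0.3},{"slide": [0,0,-0.1],"spin": 0,"gripper": 0.3}]'

```text
t: 5.6
tool_pos: [0.601, 0.2093, 0.3282]
tool_rot: [-0.058, 3.136, 0.001]
contact_force: [-0.3, 0.3, -0.9]
opening: 0.0556
grip_force: 0.0
```

```bash
python3 - <<'E'
from h import *
o=status.get_obs();print(o["tool_pos"],o["tool_rot"],o["opening"],o["t"])
w=Cam("wrist");print(w.px((.6,.211,.174)))
for thr in (50,):
  for c,st in w.blobs(w.mask((0,0,0),(179,255,thr),(285,170,345,245)),60):print(c,st,w.at(*c,.174))
E
```

```text
[0.601  0.2093 0.3282] [-0.0583  3.1355  0.001 ] 0.05564565429664549 5.6
[321.4171 203.8361]
[319.1682 202.882 ] [303 185  34  36 898] [0.5993 0.2093 0.174 ]
```

Call:
arm_command --increments '[{"slide": [0.025,-0.032,0],"spin": 0,"gripper": 0.5},{"slide": [0.05,-0.064,0],"spin": 0,"gripper": 0.5},{"slide": [0.075,-0.096,0.01],"spin": 0,"gripper": 0.5},{"slide": [0.1,-0.128,0.02],"spin": 0,"gripper": 0.5},{"slide": [0.125,-0.16,0.03],"spin": 0,"gripper": 0.5},{"slide": [0.15,-0.192,0.03],"spin": 0,"gripper": 0.5},{"slide": [0.175,-0.224,0.03],"spin": 0,"gripper": 0.5},{"slide": [0.202,-0.25,0.03],"spin": 0,"gripper": 0.5}]'

```text
t: 6.32
tool_pos: [0.4052, -0.0492, 0.2916]
tool_rot: [0.058, -3.136, -0.001]
contact_force: [0.6, -1.8, 0.5]
opening: 0.064
grip_force: 0.0
```

Call:
arm_command --increments '[{"slide": [0,-0.012,0],"spin": 0,"gripper": 0.5},{"slide": [0,-0.012,0],"spin": 0,"gripper": 0.5},{"slide": [0,-0.012,0],"spin": 0,"gripper": 0.5},{"slide": [0,-0.012,0],"spin": 0,"gripper": 0.5}]'

```text
t: 6.65
tool_pos: [0.4079, -0.0595, 0.2934]
tool_rot: [0.059, -3.139, -0.002]
contact_force: [0.8, -0.4, 0.4]
opening: 0.0642
grip_force: 0.0
```

```bash
python3 - <<'E'
from h import *
o=status.get_obs();print(o["tool_pos"],o["tool_rot"],o["opening"],o["t"])
w=Cam("wrist");w.save("w5.png")
print(w.px((.409,-.06,.126)),w.px((.411,-.143,.126)))
E
```

```text
[ 0.4079 -0.0595  0.2934] [ 0.0592 -3.1388 -0.0018] 0.0641963389913461 6.65
[318.2532 201.9554] [213.6428 200.804 ]
```

View pics/w5.png

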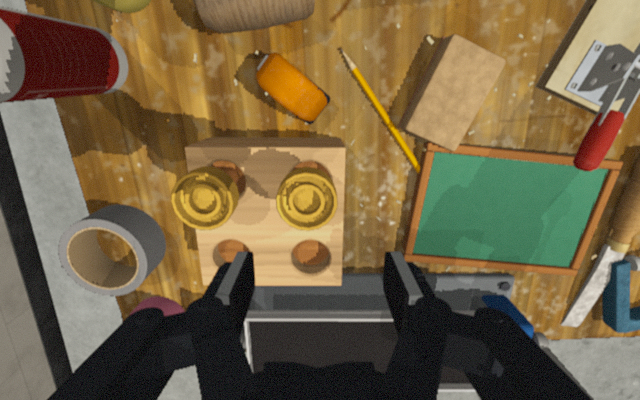

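Wrist: cup rims centred at about (307,201) and (204,199), 9 mm to the right of my estimate. Refining.

```bash
cat >> h.py <<'E'
def cups(c,z,rmin=24,rmax=42,roi=None):
    m=c.mask((18,120,60),(34,255,255),roi);g=cv2.GaussianBlur(cv2.cvtColor(c.im,cv2.COLOR_RGB2GRAY),(3,3),0);g[cv2.dilate(m,np.ones((9,9)))==0]=200
    H=cv2.HoughCircles(g,cv2.HOUGH_GRADIENT,1.5,40,param1=120,param2=18,minRadius=rmin,maxRadius=rmax)
    return [] if H is None else [(h,c.at(h[0],h[1],z)) for h in H[0][:4]]
E
python3 - <<'E'
from h import *
w=Cam("wrist")
for c in cups(w,.126,27,36,(150,140,360,250)):print(c)
m=w.mask((18,120,60),(34,255,255),(150,140,360,250))
for c,st in w.blobs(m,300):print(c,st)
t=Cam("top")
print([t.px((.409,y,.126)) for y in(-.06,-.07)])
print(w.at(311,256,.066),w.at(233,256,.066))
E
```

```text
(array([206.25, 195.75,  31.8 ], dtype=float32), array([ 0.4074, -0.1485,  0.126 ]))
(array([309.75, 192.75,  30.15], dtype=float32), array([ 0.4019, -0.0668,  0.126 ]))
(array([266.25, 168.75,  35.1 ], dtype=float32), array([ 0.3837, -0.1008,  0.126 ]))
(array([179.25, 140.25,  33.45], dtype=float32), array([ 0.3643, -0.1652,  0.126 ]))
[190.9839 196.9516] [ 150  140   91  110 5413]
[351.4946 194.3651] [ 342  140   18  110 1397]
[306.4076 198.3344] [ 275  167   63   63 3101]
[array([320.5637, 209.8484]), array([324.4071, 209.7713])]
[ 0.492  -0.0644  0.066 ] [ 0.4949 -0.147   0.066 ]
```

Call:
arm_command --increments '[{"slide": [0.001,-0.0085,0.02],"spin": 0,"gripper": 0.5},{"slide": [0.001,-0.0085,0.05],"spin": 0,"gripper": 0.5},{"slide": [0.001,-0.0085,0.08],"spin": 0,"gripper": 0.5},{"slide": [0.001,-0.0085,0.105],"spin": 0,"gripper": 0.5},{"slide": [0.001,-0.0085,0.12],"spin": 0,"gripper": 0.5},{"slide": [0.001,-0.0085,0.125],"spin": 0,"gripper": 0.5},{"slide": [0.001,-0.0085,0.125],"spin": 0,"gripper": 0.5},{"slide": [0.001,-0.0085,0.125],"spin": 0,"gripper": 0.5}]' --newtons 25

```text
t: 7.47
tool_pos: [0.4079, -0.0683, 0.1703]
tool_rot: [-0.06, 3.14, -0.0]
contact_force: [-0.0, -0.2, 0.2]
opening: 0.0643
grip_force: 0.0
```

Call:
arm_command --increments '[{"slide": [0,0,0],"spin": 0,"gripper": 0.4},{"slide": [0,0,0],"spin": 0,"gripper": 0.3},{"slide": [0,0,0],"spin": 0,"gripper": 0.2},{"slide": [0,0,0],"spin": 0,"gripper": 0.1},{"slide": [0,0,0],"spin": 0,"gripper": 0},{"slide": [0,0,0],"spin": 0,"gripper": 0},{"slide": [0,0,0],"spin": 0,"gripper": 0},{"slide": [0,0,0],"spin": 0,"gripper": 0}]'

```text
t: 8.13
tool_pos: [0.4081, -0.0688, 0.171]
tool_rot: [-0.058, 3.139, -0.001]
contact_force: [-0.2, -0.5, 5.9]
opening: 0.0491
grip_force: 26.2
```

Call:
arm_command --increments '[{"slide": [0,0,-0.01],"spin": 0,"gripper": 0},{"slide": [0,0,-0.025],"spin": 0,"gripper": 0},{"slide": [0,0,-0.045],"spin": 0,"gripper": 0},{"slide": [0,0,-0.065],"spin": 0,"gripper": 0},{"slide": [0,0,-0.085],"spin": 0,"gripper": 0},{"slide": [0,0,-0.105],"spin": 0,"gripper": 0},{"slide": [0,0,-0.12],"spin": 0,"gripper": 0},{"slide": [0,0,-0.13],"spin": 0,"gripper": 0}]'

```text
t: 8.8
tool_pos: [0.4074, -0.0686, 0.3014]
tool_rot: [-0.059, 3.14, -0.001]
contact_force: [-0.4, -0.6, -2.1]
opening: 0.0493
grip_force: 26.6
```

Call:
arm_command --increments '[{"slide": [-0.015,0.01,0],"spin": 0,"gripper": 0},{"slide": [-0.045,0.028,0],"spin": 0,"gripper": 0},{"slide": [-0.075,0.047,0],"spin": 0,"gripper": 0},{"slide": [-0.105,0.066,0],"spin": 0,"gripper": 0},{"slide": [-0.135,0.085,0],"spin": 0,"gripper": 0},{"slide": [-0.165,0.104,0],"spin": 0,"gripper": 0},{"slide": [-0.19,0.12,0],"spin": 0,"gripper": 0},{"slide": [-0.202,0.128,0],"spin": 0,"gripper": 0}]'

```text
t: 9.47
tool_pos: [0.606, 0.0689, 0.2981]
tool_rot: [0.061, -3.139, -0.001]
contact_force: [-1.1, -0.8, -2.1]
opening: 0.0494
grip_force: 26.7
```

Call:
arm_command --increments '[{"slide": [0,0,0],"spin": 0,"gripper": 0},{"slide": [0,0,0],"spin": 0,"gripper": 0},{"slide": [0,0,0],"spin": 0,"gripper": 0}]'

```text
t: 9.72
tool_pos: [0.6036, 0.0665, 0.2988]
tool_rot: [0.058, -3.139, 0.0]
contact_force: [-0.3, 0.7, -1.6]
opening: 0.0493
grip_force: 26.7
```

```bash
python3 - <<'E'
from h import *
o=status.get_obs();print(o["tool_pos"],o["tool_rot"],o["opening"],o["t"],o["contact_force"])
s=Cam("scene");s.save("s6.png",(270,100,430,270),3.5)
w=Cam("wrist");w.save("w6.png")
E
```

```text
[0.6036 0.0665 0.2988] [ 0.0582 -3.139   0.0005] 0.04929345440323155 9.7167 [-0.266   0.7048 -1.5591]
```

View pics/s6.png

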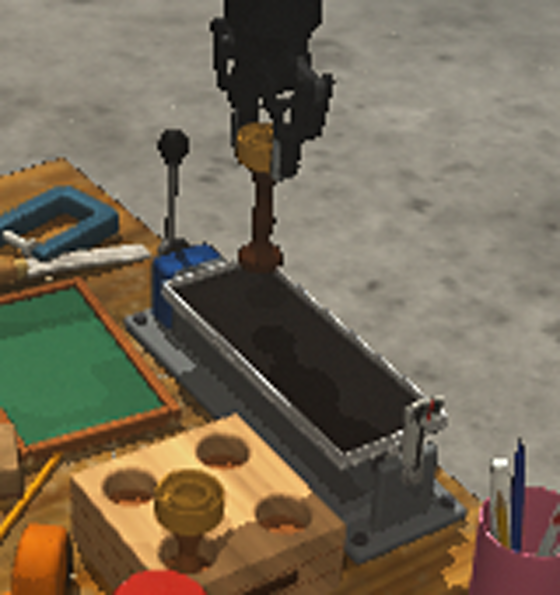

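Scene crop: the stick hangs upright over the tray's left half; lever vertical at (172,145). Lowering.

Call:
arm_command --increments '[{"slide": [0,0,0.01],"spin": 0,"gripper": 0},{"slide": [0,0,0.022],"spin": 0,"gripper": 0},{"slide": [0,0,0.034],"spin": 0,"gripper": 0},{"slide": [0,0,0.042],"spin": 0,"gripper": 0},{"slide": [0,0,0.048],"spin": 0,"gripper": 0},{"slide": [0,0,0.051],"spin": 0,"gripper": 0},{"slide": [0,0,0.052],"spin": 0,"gripper": 0},{"slide": [0,0,0.052],"spin": 0,"gripper": 0}]'

```text
t: 10.48
tool_pos: [0.6045, 0.0669, 0.2474]
tool_rot: [0.059, -3.141, 0.0]
contact_force: [0.9, -0.4, -2.3]
opening: 0.0487
grip_force: 26.7
```

Call:
arm_command --increments '[{"slide": [0,0,0.001],"spin": 0,"gripper": 0},{"slide": [0,0,0.002],"spin": 0,"gripper": 0},{"slide": [0,0,0.002],"spin": 0,"gripper": 0},{"slide": [0,0,0.002],"spin": 0,"gripper": 0}]'

```text
t: 10.82
tool_pos: [0.6046, 0.0669, 0.246]
tool_rot: [-0.059, 3.14, -0.0]
contact_force: [0.6, -0.5, -0.9]
opening: 0.0497
grip_force: 26.7
```

Call:
arm_command --increments '[{"slide": [0,0,0.001],"spin": 0,"gripper": 0},{"slide": [0,0,0.002],"spin": 0,"gripper": 0},{"slide": [0,0,0.002],"spin": 0,"gripper": 0}]'

```text
t: 11.07
tool_pos: [0.6043, 0.0669, 0.2433]
tool_rot: [0.059, -3.141, -0.0]
contact_force: [-0.1, 1.0, -2.1]
opening: 0.0496
grip_force: 26.7
```

Call:
arm_command --increments '[{"slide": [0,0,0.001],"spin": 0,"gripper": 0},{"slide": [0,0,0.002],"spin": 0,"gripper": 0},{"slide": [0,0,0.002],"spin": 0,"gripper": 0}]'

```text
t: 11.32
tool_pos: [0.605, 0.0669, 0.2431]
tool_rot: [-0.059, 3.139, -0.0]
contact_force: [-1.7, -0.4, 3.8]
opening: 0.0492
grip_force: 27.1
```

Contact made (force from −2 to +3.8 N). Releasing gently and checking before withdrawing.

Call:
arm_command --increments '[{"slide": [0,0,0],"spin": 0,"gripper": 0.14},{"slide": [0,0,0],"spin": 0,"gripper": 0.18},{"slide": [0,0,0],"spin": 0,"gripper": 0.22},{"slide": [0,0,0],"spin": 0,"gripper": 0.27},{"slide": [0,0,0],"spin": 0,"gripper": 0.33},{"slide": [0,0,0],"spin": 0,"gripper": 0.4},{"slide": [0,0,0],"spin": 0,"gripper": 0.45},{"slide": [0,0,0],"spin": 0,"gripper": 0.5}]'

```text
t: 11.98
tool_pos: [0.6044, 0.0669, 0.2414]
tool_rot: [0.059, -3.141, 0.0]
contact_force: [-0.8, 0.0, 0.9]
opening: 0.0644
grip_force: 0.0
```

Call:
arm_command --increments '[{"slide": [0,0,0],"spin": 0,"gripper": 0.5},{"slide": [0,0,-0.01],"spin": 0,"gripper": 0.5},{"slide": [0,0,-0.025],"spin": 0,"gripper": 0.5},{"slide": [0,0,-0.04],"spin": 0,"gripper": 0.5},{"slide": [0,0,-0.06],"spin": 0,"gripper": 0.5},{"slide": [0,0,-0.08],"spin": 0,"gripper": 0.5},{"slide": [0,0,-0.09],"spin": 0,"gripper": 0.5},{"slide": [0,0,-0.09],"spin": 0,"gripper": 0.5}]'

```text
t: 12.65
tool_pos: [0.6056, 0.0669, 0.336]
tool_rot: [-0.059, 3.134, -0.0]
contact_force: [0.2, 0.7, 0.3]
opening: 0.0639
grip_force: 0.0
```

```bash
python3 - <<'E'
from h import *
o=status.get_obs();print(o["tool_pos"],o["tool_rot"],o["opening"],o["t"],o["contact_force"])
w=Cam("wrist");t=Cam("top");s=Cam("scene")
print("expect cup",w.px((.6045,.067,.198)),t.px((.6045,.067,.198)),s.px((.6045,.067,.198)))
for c,st in w.blobs(w.mask((18,120,60),(34,255,255),(250,130,400,300)),200):print("w",c,st)
for c,st in t.blobs(t.mask((15,120,60),(34,255,255),(240,110,300,165)),30):print("t",c,st)
for c,st in t.blobs(t.mask((15,140,90),(32,255,255),(335,190,370,225)),30):print("tB",c,st)
for c,st in s.blobs(s.mask((13,120,60),(34,255,255),(325,120,365,180)),30):print("s",c,st)
E
```

```text
[0.6056 0.0669 0.336 ] [-0.0586  3.1344 -0.0003] 0.06388184765649386 12.65 [0.1949 0.6511 0.2588]
expect cup [319.5962 211.532 ] [268.597  128.8864] [344.7489 154.6109]
w [318.5017 209.1756] [ 284  173   70   72 3879]
tB [359.3851 207.5717] [344 190  26  35 579]
s [345.4112 158.028 ] [337 151  18  15 214]
```

Call:
arm_command --increments '[{"slide": [0.02,-0.025,0],"spin": 0,"gripper": 0.5},{"slide": [0.047,-0.052,0],"spin": 0,"gripper": 0.5},{"slide": [0.075,-0.08,0],"spin": 0,"gripper": 0.5},{"slide": [0.103,-0.108,0.01],"spin": 0,"gripper": 0.5},{"slide": [0.131,-0.136,0.02],"spin": 0,"gripper": 0.5},{"slide": [0.16,-0.164,0.03],"spin": 0,"gripper": 0.5},{"slide": [0.185,-0.19,0.04],"spin": 0,"gripper": 0.5},{"slide": [0.204,-0.209,0.04],"spin": 0,"gripper": 0.5}]'

```text
t: 13.47
tool_pos: [0.4051, -0.1502, 0.2871]
tool_rot: [0.057, -3.135, -0.005]
contact_force: [0.6, -0.3, -0.1]
opening: 0.064
grip_force: 0.0
```

Call:
arm_command --increments '[{"slide": [0,0,0],"spin": 0,"gripper": 0.5},{"slide": [0,0,0],"spin": 0,"gripper": 0.5},{"slide": [0,0,0],"spin": 0,"gripper": 0.5}]'

```text
t: 13.72
tool_pos: [0.4083, -0.1493, 0.2907]
tool_rot: [0.058, -3.14, -0.002]
contact_force: [-0.0, 0.3, -0.5]
opening: 0.0642
grip_force: 0.0
```

```bash
python3 - <<'E'
from h import *
o=status.get_obs();print(o["tool_pos"],o["tool_rot"],o["opening"],o["t"],o["contact_force"])
w=Cam("wrist")
p=w.px((.4095,-.1495,.126));print("expect",p)
x,y=p.astype(int);roi=(x-60,y-60,x+60,y+60)
m=cv2.morphologyEx(w.mask((18,120,60),(34,255,255),roi),cv2.MORPH_OPEN,np.ones((5,5)))
for c,st in w.blobs(m,300):print("w",c,st)
w.save("w7.png",(x-120,y-100,x+120,y+100),2)
E
```

```text
[ 0.4083 -0.1493  0.2907] [ 0.0582 -3.14   -0.0018] 0.06420922264071754 13.7167 [-0.0198  0.3227 -0.4957]
expect [318.6737 203.0377]
w [314.0409 202.6856] [ 283  171   63   63 3130]
```

View pics/w7.png

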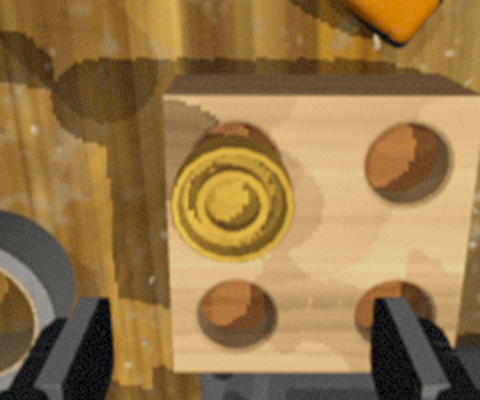

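Crop (2x): cup rim centre at (233,202) → about 3 mm further right than estimated; correcting.

Call:
arm_command --increments '[{"slide": [-0.001,-0.0035,0.02],"spin": 0,"gripper": 0.5},{"slide": [-0.001,-0.0035,0.05],"spin": 0,"gripper": 0.5},{"slide": [-0.001,-0.0035,0.08],"spin": 0,"gripper": 0.5},{"slide": [-0.001,-0.0035,0.105],"spin": 0,"gripper": 0.5},{"slide": [-0.001,-0.0035,0.117],"spin": 0,"gripper": 0.5},{"slide": [-0.001,-0.0035,0.121],"spin": 0,"gripper": 0.5},{"slide": [-0.001,-0.0035,0.121],"spin": 0,"gripper": 0.5},{"slide": [-0.001,-0.0035,0.121],"spin": 0,"gripper": 0.5}]'

```text
t: 14.43
tool_pos: [0.4103, -0.1528, 0.1714]
tool_rot: [-0.061, 3.14, -0.001]
contact_force: [0.1, -0.1, 0.2]
opening: 0.0637
grip_force: 0.0
```

Call:
arm_command --increments '[{"slide": [0,0,0],"spin": 0,"gripper": 0.4},{"slide": [0,0,0],"spin": 0,"gripper": 0.3},{"slide": [0,0,0],"spin": 0,"gripper": 0.2},{"slide": [0,0,0],"spin": 0,"gripper": 0.1},{"slide": [0,0,0],"spin": 0,"gripper": 0},{"slide": [0,0,0],"spin": 0,"gripper": 0},{"slide": [0,0,0],"spin": 0,"gripper": 0},{"slide": [0,0,0],"spin": 0,"gripper": 0}]'

```text
t: 15.1
tool_pos: [0.4102, -0.1534, 0.172]
tool_rot: [-0.058, 3.139, -0.001]
contact_force: [-1.1, 1.1, 5.5]
opening: 0.0489
grip_force: 26.1
```

Call:
arm_command --increments '[{"slide": [0,0,-0.01],"spin": 0,"gripper": 0},{"slide": [0,0,-0.025],"spin": 0,"gripper": 0},{"slide": [0,0,-0.045],"spin": 0,"gripper": 0},{"slide": [0,0,-0.065],"spin": 0,"gripper": 0},{"slide": [0,0,-0.085],"spin": 0,"gripper": 0},{"slide": [0,0,-0.105],"spin": 0,"gripper": 0},{"slide": [0,0,-0.12],"spin": 0,"gripper": 0},{"slide": [0,0,-0.13],"spin": 0,"gripper": 0}]'

```text
t: 15.77
tool_pos: [0.4095, -0.1532, 0.3024]
tool_rot: [-0.058, 3.14, -0.002]
contact_force: [0.9, -0.3, -1.5]
opening: 0.0489
grip_force: 26.6
```

Call:
arm_command --increments '[{"slide": [-0.015,0.007,0],"spin": 0,"gripper": 0},{"slide": [-0.045,0.02,0],"spin": 0,"gripper": 0},{"slide": [-0.075,0.034,0],"spin": 0,"gripper": 0},{"slide": [-0.105,0.048,0],"spin": 0,"gripper": 0},{"slide": [-0.135,0.062,0],"spin": 0,"gripper": 0},{"slide": [-0.165,0.076,0],"spin": 0,"gripper": 0},{"slide": [-0.19,0.087,0],"spin": 0,"gripper": 0},{"slide": [-0.202,0.0925,0],"spin": 0,"gripper": 0}]'

```text
t: 16.43
tool_pos: [0.6096, -0.0514, 0.2992]
tool_rot: [0.061, -3.139, -0.002]
contact_force: [-0.6, 0.8, -2.2]
opening: 0.0489
grip_force: 26.6
```

Call:
arm_command --increments '[{"slide": [0,0,0],"spin": 0,"gripper": 0},{"slide": [0,0,0],"spin": 0,"gripper": 0},{"slide": [0,0,0.012],"spin": 0,"gripper": 0},{"slide": [0,0,0.026],"spin": 0,"gripper": 0},{"slide": [0,0,0.04],"spin": 0,"gripper": 0},{"slide": [0,0,0.05],"spin": 0,"gripper": 0},{"slide": [0,0,0.053],"spin": 0,"gripper": 0},{"slide": [0,0,0.053],"spin": 0,"gripper": 0}]'

```text
t: 17.1
tool_pos: [0.607, -0.0531, 0.2458]
tool_rot: [0.058, -3.138, -0.001]
contact_force: [-0.9, -0.1, -2.3]
opening: 0.0488
grip_force: 26.7
```

Call:
arm_command --increments '[{"slide": [0,0,0.0005],"spin": 0,"gripper": 0},{"slide": [0,0,0.001],"spin": 0,"gripper": 0},{"slide": [0,0,0.001],"spin": 0,"gripper": 0}]'

```text
t: 17.35
tool_pos: [0.6082, -0.0531, 0.2472]
tool_rot: [-0.059, 3.14, -0.0]
contact_force: [-0.5, -0.1, -1.5]
opening: 0.0494
grip_force: 26.7
```

Call:
arm_command --increments '[{"slide": [0,0,0.001],"spin": 0,"gripper": 0},{"slide": [0,0,0.002],"spin": 0,"gripper": 0},{"slide": [0,0,0.002],"spin": 0,"gripper": 0},{"slide": [0,0,0.002],"spin": 0,"gripper": 0}]'

```text
t: 17.68
tool_pos: [0.6079, -0.053, 0.2446]
tool_rot: [0.059, -3.141, -0.0]
contact_force: [0.4, 0.2, -1.7]
opening: 0.0491
grip_force: 26.7
```

Call:
arm_command --increments '[{"slide": [0,0,0.0005],"spin": 0,"gripper": 0},{"slide": [0,0,0.001],"spin": 0,"gripper": 0},{"slide": [0,0,0.001],"spin": 0,"gripper": 0},{"slide": [0,0,0.001],"spin": 0,"gripper": 0}]'

```text
t: 18.02
tool_pos: [0.6081, -0.0531, 0.2441]
tool_rot: [-0.059, 3.14, -0.0]
contact_force: [-0.8, 0.2, 0.4]
opening: 0.0494
grip_force: 26.8
```

Contact starting; a touch more, then release.

Call:
arm_command --increments '[{"slide": [0,0,0.0005],"spin": 0,"gripper": 0},{"slide": [0,0,0.001],"spin": 0,"gripper": 0},{"slide": [0,0,0.001],"spin": 0,"gripper": 0}]'

```text
t: 18.27
tool_pos: [0.6084, -0.053, 0.244]
tool_rot: [-0.059, 3.139, -0.0]
contact_force: [-1.1, 0.7, 5.0]
opening: 0.0496
grip_force: 27.2
```

Call:
arm_command --increments '[{"slide": [0,0,0],"spin": 0,"gripper": 0.14},{"slide": [0,0,0],"spin": 0,"gripper": 0.18},{"slide": [0,0,0],"spin": 0,"gripper": 0.22},{"slide": [0,0,0],"spin": 0,"gripper": 0.27},{"slide": [0,0,0],"spin": 0,"gripper": 0.33},{"slide": [0,0,0],"spin": 0,"gripper": 0.4},{"slide": [0,0,0],"spin": 0,"gripper": 0.45},{"slide": [0,0,0],"spin": 0,"gripper": 0.5}]'

```text
t: 18.93
tool_pos: [0.6078, -0.0531, 0.2424]
tool_rot: [0.059, -3.141, -0.0]
contact_force: [0.3, 0.1, -0.1]
opening: 0.0636
grip_force: 0.0
```

Call:
arm_command --increments '[{"slide": [0,0,0],"spin": 0,"gripper": 0.5},{"slide": [0,0,-0.01],"spin": 0,"gripper": 0.5},{"slide": [0,0,-0.025],"spin": 0,"gripper": 0.5},{"slide": [0,0,-0.04],"spin": 0,"gripper": 0.5},{"slide": [0,0,-0.06],"spin": 0,"gripper": 0.5},{"slide": [0,0,-0.08],"spin": 0,"gripper": 0.5},{"slide": [0,0,-0.09],"spin": 0,"gripper": 0.5},{"slide": [0,0,-0.09],"spin": 0,"gripper": 0.5}]'

```text
t: 19.6
tool_pos: [0.6091, -0.0533, 0.337]
tool_rot: [-0.059, 3.134, -0.002]
contact_force: [-0.8, -0.9, 1.6]
opening: 0.0645
grip_force: 0.0
```

```bash
python3 - <<'E'
from h import *
o=status.get_obs();print(o["tool_pos"],o["tool_rot"],o["opening"],o["t"],o["contact_force"])
w=Cam("wrist")
print("expect B",w.px((.608,-.053,.198)),"A",w.px((.6045,.067,.198)))
for c,st in w.blobs(w.mask((18,120,60),(34,255,255),(200,130,600,300)),200):print("w",c,st)
E
```

```text
[ 0.6091 -0.0533  0.337 ] [-0.0586  3.1344 -0.0024] 0.06448949570657089 19.6 [-0.7898 -0.9078  1.6181]
expect B [320.1066 211.0296] A [489.7866 212.1795]
w [215.4222 175.747 ] [ 200  130   46   83 1395]
w [571.8037 142.6214] [542 130  56  39 861]
w [320.1651 209.5505] [ 286  174   70   71 3835]
w [481.6292 209.7666] [ 442  174   80   72 4161]
w [569.4419 187.2829] [539 176  61  21 654]
```

Call:
arm_command --increments '[{"slide": [0,0.03,0],"spin": 0,"gripper": 0.5},{"slide": [0,0.065,0],"spin": 0,"gripper": 0.5},{"slide": [0,0.1,0],"spin": 0,"gripper": 0.5},{"slide": [0,0.14,0],"spin": 0,"gripper": 0.5},{"slide": [0,0.18,0],"spin": 0,"gripper": 0.5},{"slide": [0,0.215,0],"spin": 0,"gripper": 0.5},{"slide": [-0.001,0.25,0],"spin": 0,"gripper": 0.5},{"slide": [-0.001,0.2635,0],"spin": 0,"gripper": 0.5}]'

```text
t: 20.32
tool_pos: [0.5978, 0.2141, 0.3304]
tool_rot: [0.064, -3.138, -0.001]
contact_force: [-0.1, -0.1, -0.1]
opening: 0.0641
grip_force: 0.0
```

Call:
arm_command --increments '[{"slide": [0,0,0],"spin": 0,"gripper": 0.5},{"slide": [0,0,0],"spin": 0,"gripper": 0.5},{"slide": [0,0,0],"spin": 0,"gripper": 0.5},{"slide": [0,0,0.01],"spin": 0,"gripper": 0.5},{"slide": [0,0,0.01],"spin": 0,"gripper": 0.5}]'

```text
t: 20.73
tool_pos: [0.5987, 0.2087, 0.3202]
tool_rot: [0.055, -3.138, 0.001]
contact_force: [0.2, 0.4, -0.3]
opening: 0.0638
grip_force: 0.0
```

```bash
python3 - <<'E'
from h import *
o=status.get_obs();print(o["tool_pos"],o["tool_rot"],o["t"])
w=Cam("wrist");x,y=w.px((.599,.21,.174)).astype(int);print(x,y)
for c,st in w.blobs(w.mask((0,0,0),(179,255,50),(x-28,y-28,x+28,y+28)),60):print(c,st,w.at(*c,.174))
E
```

```text
[0.5987 0.2087 0.3202] [ 0.0554 -3.1381  0.0014] 20.7333
321 210
[320.2101 211.3231] [303 194  36  36 947] [0.5994 0.2093 0.174 ]
```

Call:
arm_command --increments '[{"slide": [-0.001,0.0005,0.02],"spin": 0,"gripper": 0.5},{"slide": [-0.001,0.0005,0.05],"spin": 0,"gripper": 0.5},{"slide": [-0.001,0.0005,0.08],"spin": 0,"gripper": 0.5},{"slide": [-0.001,0.0005,0.093],"spin": 0,"gripper": 0.5},{"slide": [-0.001,0.0005,0.093],"spin": 0,"gripper": 0.5},{"slide": [-0.001,0.0005,0.093],"spin": 0,"gripper": 0.2},{"slide": [-0.001,0.0005,0.093],"spin": 0,"gripper": -0.1},{"slide": [-0.001,0.0005,0.093],"spin": 0,"gripper": -0.3}]' --newtons 20

```text
t: 21.45
tool_pos: [0.6013, 0.211, 0.2325]
tool_rot: [-0.058, 3.137, 0.001]
contact_force: [0.4, -0.2, 1.3]
opening: 0.0301
grip_force: 0.0
```

Call:
arm_command --increments '[{"slide": [0,0,0],"spin": 0,"gripper": -0.5},{"slide": [0,0,0],"spin": 0,"gripper": -0.6},{"slide": [0,0,0],"spin": 0,"gripper": -0.6},{"slide": [0,0,0],"spin": 0,"gripper": -0.6}]'

```text
t: 21.78
tool_pos: [0.6013, 0.2104, 0.2326]
tool_rot: [-0.058, 3.137, -0.001]
contact_force: [-0.3, -3.5, 5.7]
opening: 0.0263
grip_force: 19.7
```

Call:
arm_command --increments '[{"slide": [-0.0024,0,0],"spin": 0,"gripper": -0.6},{"slide": [-0.0048,0,0.0001],"spin": 0,"gripper": -0.6},{"slide": [-0.0072,0,0.0002],"spin": 0,"gripper": -0.6},{"slide": [-0.0096,0,0.0004],"spin": 0,"gripper": -0.6},{"slide": [-0.012,0,0.0007],"spin": 0,"gripper": -0.6},{"slide": [-0.0144,0,0.0009],"spin": 0,"gripper": -0.6},{"slide": [-0.0167,0,0.0013],"spin": 0,"gripper": -0.6},{"slide": [-0.0191,0,0.0017],"spin": 0,"gripper": -0.6}]'

```text
t: 22.45
tool_pos: [0.6201, 0.211, 0.2305]
tool_rot: [-0.058, 3.138, -0.001]
contact_force: [-1.8, -3.6, 6.3]
opening: 0.0265
grip_force: 19.8
```

Call:
arm_command --increments '[{"slide": [-0.0024,0,0.0004],"spin": 0,"gripper": -0.6},{"slide": [-0.0047,0,0.0009],"spin": 0,"gripper": -0.6},{"slide": [-0.007,0,0.0015],"spin": 0,"gripper": -0.6},{"slide": [-0.0094,0,0.002],"spin": 0,"gripper": -0.6},{"slide": [-0.0117,0,0.0027],"spin": 0,"gripper": -0.6},{"slide": [-0.014,0,0.0034],"spin": 0,"gripper": -0.6},{"slide": [-0.0163,0,0.0041],"spin": 0,"gripper": -0.6},{"slide": [-0.0185,0,0.0049],"spin": 0,"gripper": -0.6}]'

```text
t: 23.12
tool_pos: [0.6386, 0.2117, 0.225]
tool_rot: [-0.058, 3.138, -0.001]
contact_force: [-0.6, -4.1, 5.0]
opening: 0.0267
grip_force: 20.0
```

```bash
python3 - <<'E'
from h import *
o=status.get_obs();print(o["tool_pos"],o["tool_rot"],o["t"],o["opening"],o["contact_force"])
w=Cam("wrist");p=w.px((.598+.0376,.21,.064+.1034));print(p)
w.save("w8.png",(0,60,480,360),1.6)
E
```

```text
[0.6386 0.2117 0.225 ] [-0.0582  3.1383 -0.0014] 23.1167 0.026678938026449592 [-0.6112 -4.1113  5.015 ]
[316.6407 273.1771]
```

View pics/w8.png

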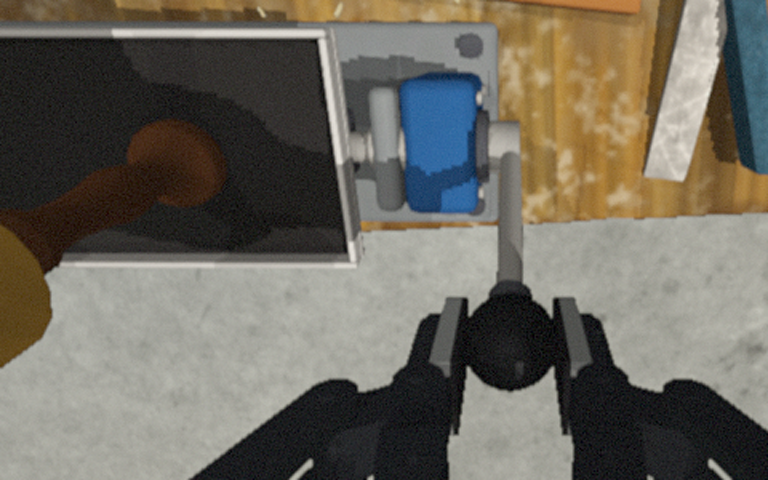

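Wrist crop (1.6x): knob still pinched at (511,342), stick foot steady on the tray. Continuing to 40° of lever.

Call:
arm_command --increments '[{"slide": [-0.0023,0,0.0009],"spin": 0,"gripper": -0.6},{"slide": [-0.0045,0,0.0018],"spin": 0,"gripper": -0.6},{"slide": [-0.0067,0,0.0027],"spin": 0,"gripper": -0.6},{"slide": [-0.0089,0,0.0037],"spin": 0,"gripper": -0.6},{"slide": [-0.0111,0,0.0048],"spin": 0,"gripper": -0.6},{"slide": [-0.0132,0,0.0058],"spin": 0,"gripper": -0.6},{"slide": [-0.0153,0,0.007],"spin": 0,"gripper": -0.6},{"slide": [-0.0174,0,0.0081],"spin": 0,"gripper": -0.6}]'

```text
t: 23.83
tool_pos: [0.656, 0.2123, 0.2163]
tool_rot: [-0.058, 3.138, -0.001]
contact_force: [1.1, -5.0, 5.4]
opening: 0.0266
grip_force: 20.2
```

Call:
arm_command --increments '[{"slide": [-0.0021,0,0.0013],"spin": 0,"gripper": -0.6},{"slide": [-0.0041,0,0.0025],"spin": 0,"gripper": -0.6},{"slide": [-0.0061,0,0.0038],"spin": 0,"gripper": -0.6},{"slide": [-0.0081,0,0.0052],"spin": 0,"gripper": -0.6},{"slide": [-0.01,0,0.0066],"spin": 0,"gripper": -0.6},{"slide": [-0.012,0,0.008],"spin": 0,"gripper": -0.6},{"slide": [-0.0139,0,0.0095],"spin": 0,"gripper": -0.6},{"slide": [-0.0154,0,0.0108],"spin": 0,"gripper": -0.6}]'

```text
t: 24.5
tool_pos: [0.6714, 0.2129, 0.2051]
tool_rot: [-0.058, 3.138, -0.001]
contact_force: [2.8, -5.3, 5.0]
opening: 0.0267
grip_force: 20.4
```

```bash
python3 - <<'E'
from h import *
o=status.get_obs();print(o["tool_pos"],o["tool_rot"],o["t"],o["opening"],o["contact_force"])
w=Cam("wrist");s=Cam("scene")
for a in(38,40,42):
  r=np.radians(a);P=np.array((.598,.21,.064));d=np.array((np.sin(r),0,np.cos(r)))
  print(a,w.px(P+.11*d),"scene",s.px(P+.03*d),s.px(P+.09*d))
for c,st in w.blobs(w.mask((0,0,0),(179,255,50),(301,240,337,310)),60):print(c,st)
g=cv2.cvtColor(s.im,cv2.COLOR_RGB2GRAY).astype(float)
s.save("s9.png",(290,110,430,250),4.2)
E
```

```text
[0.6714 0.2129 0.2051] [-0.0581  3.1383 -0.0014] 24.5 0.026739650653906287 [ 2.7546 -5.3077  5.0312]
38 [314.2232 271.7075] scene [323.0369 162.6461] [333.3895 147.2895]
40 [314.0849 274.4436] scene [323.2509 162.7571] [334.0219 147.6473]
42 [313.9612 276.7773] scene [323.4582 162.8771] [334.6327 148.0318]
[318.4104 272.2597] [ 301  240   36   65 2149]
```

View pics/s9.png

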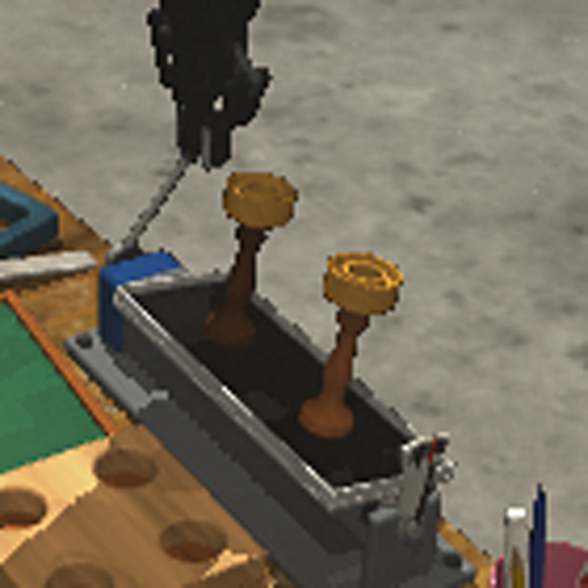

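Scene crop: both sticks standing on the tilted tray, pointer at the red tick (432,455), lever stem slope fits 40°. Holding.

Call:
arm_command --increments '[{"slide": [0,0,0],"spin": 0,"gripper": -0.6},{"slide": [0,0,0],"spin": 0,"gripper": -0.6},{"slide": [0,0,0],"spin": 0,"gripper": -0.6},{"slide": [0,0,0],"spin": 0,"gripper": -0.6},{"slide": [0,0,0],"spin": 0,"gripper": -0.6},{"slide": [0,0,0],"spin": 0,"gripper": -0.6},{"slide": [0,0,0],"spin": 0,"gripper": -0.6},{"slide": [0,0,0],"spin": 0,"gripper": -0.6}]'

```text
t: 25.27
tool_pos: [0.6716, 0.2128, 0.205]
tool_rot: [-0.058, 3.137, -0.001]
contact_force: [3.2, -5.1, 3.1]
opening: 0.0263
grip_force: 20.4
```

Call:
arm_command --increments '[{"slide": [0,0,0],"spin": 0,"gripper": -0.6},{"slide": [0,0,0],"spin": 0,"gripper": -0.6},{"slide": [0,0,0],"spin": 0,"gripper": -0.6},{"slide": [0,0,0],"spin": 0,"gripper": -0.6},{"slide": [0,0,0],"spin": 0,"gripper": -0.6},{"slide": [0,0,0],"spin": 0,"gripper": -0.6},{"slide": [0,0,0],"spin": 0,"gripper": -0.6},{"slide": [0,0,0],"spin": 0,"gripper": -0.6}]'

```text
t: 25.93
tool_pos: [0.6716, 0.2129, 0.205]
tool_rot: [-0.058, 3.137, -0.001]
contact_force: [3.9, -4.8, 2.8]
opening: 0.0264
grip_force: 20.4
```

Call:
arm_command --increments '[{"slide": [0,0,0],"spin": 0,"gripper": -0.6},{"slide": [0,0,0],"spin": 0,"gripper": -0.6},{"slide": [0,0,0],"spin": 0,"gripper": -0.6},{"slide": [0,0,0],"spin": 0,"gripper": -0.6},{"slide": [0,0,0],"spin": 0,"gripper": -0.6},{"slide": [0,0,0],"spin": 0,"gripper": -0.6},{"slide": [0,0,0],"spin": 0,"gripper": -0.6},{"slide": [0,0,0],"spin": 0,"gripper": -0.6}]'

```text
t: 26.6
tool_pos: [0.6716, 0.2129, 0.205]
tool_rot: [-0.058, 3.137, -0.001]
contact_force: [3.7, -4.0, 2.4]
opening: 0.0264
grip_force: 20.4
```

Call:
arm_command --increments '[{"slide": [0,0,0],"spin": 0,"gripper": -0.6},{"slide": [0,0,0],"spin": 0,"gripper": -0.6},{"slide": [0,0,0],"spin": 0,"gripper": -0.6},{"slide": [0,0,0],"spin": 0,"gripper": -0.6},{"slide": [0,0,0],"spin": 0,"gripper": -0.6},{"slide": [0,0,0],"spin": 0,"gripper": -0.6},{"slide": [0,0,0],"spin": 0,"gripper": -0.6},{"slide": [0,0,0],"spin": 0,"gripper": -0.6}]'

```text
t: 27.27
tool_pos: [0.6716, 0.2129, 0.2049]
tool_rot: [-0.058, 3.137, -0.001]
contact_force: [2.2, -5.1, 2.0]
opening: 0.0263
grip_force: 20.4
```

Call:
arm_command --increments '[{"slide": [0,0,0],"spin": 0,"gripper": -0.6},{"slide": [0,0,0],"spin": 0,"gripper": -0.6},{"slide": [0,0,0],"spin": 0,"gripper": -0.6},{"slide": [0,0,0],"spin": 0,"gripper": -0.6},{"slide": [0,0,0],"spin": 0,"gripper": -0.6},{"slide": [0,0,0],"spin": 0,"gripper": -0.6},{"slide": [0,0,0],"spin": 0,"gripper": -0.6},{"slide": [0,0,0],"spin": 0,"gripper": -0.6}]'

```text
t: 27.93
tool_pos: [0.6716, 0.2129, 0.205]
tool_rot: [-0.058, 3.137, -0.001]
contact_force: [3.2, -5.6, 2.9]
opening: 0.0267
grip_force: 20.4
```

Call:
arm_command --increments '[{"slide": [0,0,0],"spin": 0,"gripper": -0.6},{"slide": [0,0,0],"spin": 0,"gripper": -0.6},{"slide": [0,0,0],"spin": 0,"gripper": -0.6},{"slide": [0,0,0],"spin": 0,"gripper": -0.6},{"slide": [0,0,0],"spin": 0,"gripper": -0.6},{"slide": [0,0,0],"spin": 0,"gripper": -0.6},{"slide": [0,0,0],"spin": 0,"gripper": -0.6},{"slide": [0,0,0],"spin": 0,"gripper": -0.6}]'

```text
t: 28.6
tool_pos: [0.6716, 0.2129, 0.205]
tool_rot: [-0.058, 3.137, -0.001]
contact_force: [3.6, -4.9, 2.0]
opening: 0.0265
grip_force: 20.4
```

Call:
arm_command --increments '[{"slide": [0.0015,0,-0.0013],"spin": 0,"gripper": -0.6},{"slide": [0.0034,0,-0.0028],"spin": 0,"gripper": -0.6},{"slide": [0.0054,0,-0.0042],"spin": 0,"gripper": -0.6},{"slide": [0.0073,0,-0.0056],"spin": 0,"gripper": -0.6},{"slide": [0.0093,0,-0.007],"spin": 0,"gripper": -0.6},{"slide": [0.0113,0,-0.0083],"spin": 0,"gripper": -0.6},{"slide": [0.0133,0,-0.0095],"spin": 0,"gripper": -0.6},{"slide": [0.0154,0,-0.0108],"spin": 0,"gripper": -0.6}]'

```text
t: 29.27
tool_pos: [0.6563, 0.2123, 0.2154]
tool_rot: [-0.058, 3.137, -0.001]
contact_force: [4.7, -4.2, 1.0]
opening: 0.0265
grip_force: 20.2
```

Call:
arm_command --increments '[{"slide": [0.0021,0,-0.0011],"spin": 0,"gripper": -0.6},{"slide": [0.0042,0,-0.0023],"spin": 0,"gripper": -0.6},{"slide": [0.0063,0,-0.0033],"spin": 0,"gripper": -0.6},{"slide": [0.0085,0,-0.0044],"spin": 0,"gripper": -0.6},{"slide": [0.0107,0,-0.0054],"spin": 0,"gripper": -0.6},{"slide": [0.0129,0,-0.0063],"spin": 0,"gripper": -0.6},{"slide": [0.0151,0,-0.0072],"spin": 0,"gripper": -0.6},{"slide": [0.0174,0,-0.0081],"spin": 0,"gripper": -0.6}]'

```text
t: 29.93
tool_pos: [0.6386, 0.2117, 0.2232]
tool_rot: [-0.058, 3.138, -0.001]
contact_force: [4.3, -3.9, 0.2]
opening: 0.0262
grip_force: 20.2
```

Call:
arm_command --increments '[{"slide": [0.0022,0,-0.0008],"spin": 0,"gripper": -0.6},{"slide": [0.0045,0,-0.0015],"spin": 0,"gripper": -0.6},{"slide": [0.0068,0,-0.0022],"spin": 0,"gripper": -0.6},{"slide": [0.0091,0,-0.0029],"spin": 0,"gripper": -0.6},{"slide": [0.0115,0,-0.0034],"spin": 0,"gripper": -0.6},{"slide": [0.0138,0,-0.004],"spin": 0,"gripper": -0.6},{"slide": [0.0161,0,-0.0045],"spin": 0,"gripper": -0.6},{"slide": [0.0185,0,-0.0049],"spin": 0,"gripper": -0.6}]'

```text
t: 30.6
tool_pos: [0.6199, 0.2111, 0.228]
tool_rot: [-0.058, 3.138, -0.001]
contact_force: [3.6, -4.0, 0.3]
opening: 0.0263
grip_force: 20.2
```

Call:
arm_command --increments '[{"slide": [0.0024,0,-0.0004],"spin": 0,"gripper": -0.6},{"slide": [0.0047,0,-0.0008],"spin": 0,"gripper": -0.6},{"slide": [0.0071,0,-0.001],"spin": 0,"gripper": -0.6},{"slide": [0.0095,0,-0.0013],"spin": 0,"gripper": -0.6},{"slide": [0.0119,0,-0.0015],"spin": 0,"gripper": -0.6},{"slide": [0.0143,0,-0.0016],"spin": 0,"gripper": -0.6},{"slide": [0.0167,0,-0.0017],"spin": 0,"gripper": -0.6},{"slide": [0.0191,0,-0.0017],"spin": 0,"gripper": -0.6}]'

```text
t: 31.27
tool_pos: [0.6008, 0.2104, 0.2298]
tool_rot: [-0.058, 3.138, -0.001]
contact_force: [2.6, -3.5, 0.6]
opening: 0.0263
grip_force: 20.2
```

Call:
arm_command --increments '[{"slide": [0.0005,0,0],"spin": 0,"gripper": -0.6},{"slide": [0.0005,0,0],"spin": 0,"gripper": -0.6},{"slide": [0.0005,0,0],"spin": 0,"gripper": -0.6}]'

```text
t: 31.52
tool_pos: [0.6002, 0.2104, 0.2298]
tool_rot: [-0.058, 3.139, -0.001]
contact_force: [2.7, -4.4, 2.3]
opening: 0.0263
grip_force: 20.3
```

Release the knob gently, rise, and look.

Call:
arm_command --increments '[{"slide": [0,0,0],"spin": 0,"gripper": -0.2},{"slide": [0,0,0],"spin": 0,"gripper": 0},{"slide": [0,0,0],"spin": 0,"gripper": 0.3},{"slide": [0,0,0],"spin": 0,"gripper": 0.5},{"slide": [0,0,-0.03],"spin": 0,"gripper": 0.5},{"slide": [0,0,-0.06],"spin": 0,"gripper": 0.5},{"slide": [0,0,-0.1],"spin": 0,"gripper": 0.5},{"slide": [0,0,-0.11],"spin": 0,"gripper": 0.5}]'

```text
t: 32.18
tool_pos: [0.6011, 0.2116, 0.3472]
tool_rot: [-0.059, 3.131, 0.004]
contact_force: [1.4, 1.1, 1.9]
opening: 0.0642
grip_force: 0.0
```

Call:
arm_command --increments '[{"slide": [0,-0.03,0],"spin": 0,"gripper": 0.5},{"slide": [0,-0.06,0],"spin": 0,"gripper": 0.5},{"slide": [0,-0.09,0],"spin": 0,"gripper": 0.5},{"slide": [0,-0.12,0],"spin": 0,"gripper": 0.5},{"slide": [0,-0.14,0],"spin": 0,"gripper": 0.5},{"slide": [0,-0.143,0],"spin": 0,"gripper": 0.5},{"slide": [0,-0.143,0],"spin": 0,"gripper": 0.5},{"slide": [0,-0.143,0],"spin": 0,"gripper": 0.5}]'

```text
t: 32.85
tool_pos: [0.6049, 0.0685, 0.3395]
tool_rot: [0.059, -3.141, -0.001]
contact_force: [-0.3, 0.2, -0.2]
opening: 0.064
grip_force: 0.0
```

```bash
python3 - <<'E'
from h import *
o=status.get_obs();print(o["tool_pos"],o["tool_rot"],o["t"])
w=Cam("wrist")
print("A",w.px((.6045,.067,.198)),"B",w.px((.608,-.053,.198)),"knob",w.px((.599,.209,.174)))
w.save("w10.png")
E
```

```text
[0.6049 0.0685 0.3395] [ 0.059  -3.141  -0.0013] 32.85
A [317.0966 211.7703] B [148.9521 210.7564] knob [497.4176 200.0332]
```

View pics/w10.png

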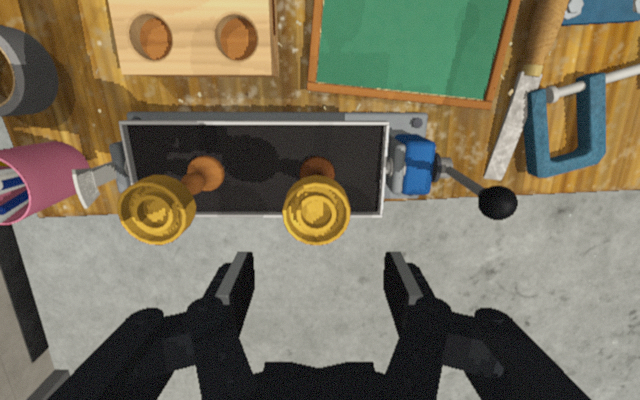

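Wrist: both sticks upright on the tray (rims (317,211), (158,210)), knob (497,203). Check the knob numerically.

```bash
python3 - <<'E'
from h import *
w=Cam("wrist");t=Cam("top")
for c,st in w.blobs(w.mask((0,0,0),(179,255,50),(475,180,520,225)),60):print(c,st,w.at(*c,.174))
for c,st in w.blobs(w.mask((18,120,60),(34,255,255),(250,160,380,260)),200):print("A",c,st)
for c,st in t.blobs(t.mask((0,0,0),(179,255,60),(203,112,222,135)),20):print("top knob",c,st,t.at(*c,.174), t.px((.599,.209,.174)))
g=cv2.cvtColor(w.im,cv2.COLOR_RGB2GRAY).astype(int)
for u in (150,250,350): print(u,g[105:135,u].tolist(), g[205:225,u].tolist())
E
```

```text
[495.7945 201.999 ] [478 187  39  32 954] [0.6006 0.2084 0.174 ]
A [315.5809 210.0435] [ 281  174   70   71 3744]
top knob [214.125 124.325] [213 116   4  17  40] [0.6266 0.2064 0.174 ] [212.9151 134.8445]
150 [82, 80, 80, 87, 84, 79, 83, 78, 83, 86, 84, 83, 89, 87, 86, 101, 126, 147, 135, 92, 44, 25, 23, 31, 37, 29, 31, 31, 35, 30] [124, 121, 125, 123, 121, 114, 114, 112, 120, 156, 173, 173, 174, 167, 146, 118, 100, 99, 93, 87]
250 [118, 105, 86, 80, 80, 77, 76, 76, 87, 89, 90, 93, 91, 89, 88, 103, 154, 200, 213, 177, 97, 34, 52, 55, 51, 46, 55, 47, 53, 48] [44, 37, 31, 42, 32, 44, 52, 77, 92, 124, 166, 175, 163, 166, 168, 171, 171, 174, 175, 178]
350 [147, 148, 146, 148, 149, 140, 127, 113, 116, 134, 146, 148, 149, 149, 149, 132, 134, 192, 218, 189, 114, 43, 45, 49, 53, 48, 45, 52, 44, 51] [36, 54, 51, 58, 66, 71, 75, 86, 94, 115, 158, 184, 179, 166, 159, 164, 169, 168, 171, 171]
```

Call:
arm_command --increments '[{"slide": [0,-0.0017,0.02],"spin": 0,"gripper": 0.5},{"slide": [0,-0.0017,0.045],"spin": 0,"gripper": 0.5},{"slide": [0,-0.0017,0.07],"spin": 0,"gripper": 0.5},{"slide": [0,-0.0017,0.085],"spin": 0,"gripper": 0.5},{"slide": [0,-0.0017,0.093],"spin": 0,"gripper": 0.5},{"slide": [0,-0.0017,0.096],"spin": 0,"gripper": 0.5},{"slide": [0,-0.0017,0.096],"spin": 0,"gripper": 0.5},{"slide": [0,-0.0017,0.096],"spin": 0,"gripper": 0.5}]' --newtons 25

```text
t: 33.67
tool_pos: [0.6055, 0.0666, 0.245]
tool_rot: [-0.059, 3.139, 0.0]
contact_force: [-0.9, 0.0, 1.0]
opening: 0.0641
grip_force: 0.0
```

Call:
arm_command --increments '[{"slide": [0,0,0],"spin": 0,"gripper": 0.4},{"slide": [0,0,0],"spin": 0,"gripper": 0.32},{"slide": [0,0,0],"spin": 0,"gripper": 0.26},{"slide": [0,0,0],"spin": 0,"gripper": 0.22},{"slide": [0,0,0],"spin": 0,"gripper": 0.18},{"slide": [0,0,0],"spin": 0,"gripper": 0.12},{"slide": [0,0,0],"spin": 0,"gripper": 0},{"slide": [0,0,0],"spin": 0,"gripper": 0}]'

```text
t: 34.33
tool_pos: [0.6052, 0.0663, 0.2442]
tool_rot: [-0.059, 3.14, 0.0]
contact_force: [-0.2, 0.0, 2.8]
opening: 0.0491
grip_force: 26.3
```

Call:
arm_command --increments '[{"slide": [0,0,0],"spin": 0,"gripper": 0},{"slide": [0,0,0],"spin": 0,"gripper": 0},{"slide": [0,0,-0.005],"spin": 0,"gripper": 0},{"slide": [0,0,-0.015],"spin": 0,"gripper": 0},{"slide": [0,0,-0.03],"spin": 0,"gripper": 0},{"slide": [0,0,-0.045],"spin": 0,"gripper": 0},{"slide": [0,0,-0.055],"spin": 0,"gripper": 0},{"slide": [0,0,-0.06],"spin": 0,"gripper": 0}]'

```text
t: 35.0
tool_pos: [0.6054, 0.0662, 0.3057]
tool_rot: [-0.059, 3.139, -0.0]
contact_force: [0.5, 0.2, -2.2]
opening: 0.0495
grip_force: 26.3
```

Call:
arm_command --increments '[{"slide": [0.015,0.015,0],"spin": 0,"gripper": 0},{"slide": [0.037,0.038,0],"spin": 0,"gripper": 0},{"slide": [0.059,0.062,0],"spin": 0,"gripper": 0},{"slide": [0.081,0.086,0],"spin": 0,"gripper": 0},{"slide": [0.103,0.11,0],"spin": 0,"gripper": 0},{"slide": [0.123,0.13,0],"spin": 0,"gripper": 0},{"slide": [0.137,0.146,0],"spin": 0,"gripper": 0},{"slide": [0.142,0.152,0],"spin": 0,"gripper": 0}]'

```text
t: 35.67
tool_pos: [0.4552, 0.2143, 0.303]
tool_rot: [0.063, -3.139, -0.001]
contact_force: [1.3, -0.1, -1.5]
opening: 0.0488
grip_force: 26.4
```

Call:
arm_command --increments '[{"slide": [0,0,0],"spin": 0,"gripper": 0},{"slide": [0,0,0.01],"spin": 0,"gripper": 0},{"slide": [0,0,0.03],"spin": 0,"gripper": 0},{"slide": [0,0,0.05],"spin": 0,"gripper": 0},{"slide": [0,0,0.07],"spin": 0,"gripper": 0},{"slide": [0,0,0.085],"spin": 0,"gripper": 0},{"slide": [0,0,0.09],"spin": 0,"gripper": 0},{"slide": [0,0,0.09],"spin": 0,"gripper": 0}]'

```text
t: 36.33
tool_pos: [0.4569, 0.2116, 0.211]
tool_rot: [0.056, -3.137, 0.003]
contact_force: [0.2, -1.9, -1.8]
opening: 0.0491
grip_force: 26.4
```

```bash
python3 - <<'E'
from h import *
o=status.get_obs();print(o["tool_pos"],o["tool_rot"],o["t"],o["contact_force"])
s=Cam("scene");print("foot expected px",s.px((.457,.213,.05)),"green there",[s.px((x,y,.012)) for x,y in((.387,.072),(.399,.269),(.523,.263),(.512,.064))])
t=Cam("top");k=t.mask((60,80,40),(95,255,255),(190,165,290,235));print(t.blobs(k,300))
E
```

```text
[0.4569 0.2116 0.211 ] [ 0.0561 -3.1366  0.0025] 36.3333 [ 0.1746 -1.9156 -1.802 ]
foot expected px [278.3098 184.7822] green there [array([277.5261, 226.0734]), array([255.094 , 190.4082]), array([290.3163, 181.2946]), array([316.1553, 215.1775])]
[(array([250.4533, 200.886 ]), array([ 223,  179,   52,   44, 1948], dtype=int32))]
```

Lower another 30 mm, then step to contact at TCP z ≈ 0.178.

Call:
arm_command --increments '[{"slide": [0,0,0.01],"spin": 0,"gripper": 0},{"slide": [0,0,0.02],"spin": 0,"gripper": 0},{"slide": [0,0,0.026],"spin": 0,"gripper": 0},{"slide": [0,0,0.029],"spin": 0,"gripper": 0},{"slide": [0,0,0.03],"spin": 0,"gripper": 0},{"slide": [0,0,0.03],"spin": 0,"gripper": 0},{"slide": [0,0,0.03],"spin": 0,"gripper": 0}]'

```text
t: 37.02
tool_pos: [0.4575, 0.2129, 0.1839]
tool_rot: [-0.059, 3.141, 0.0]
contact_force: [-0.2, 0.4, -1.4]
opening: 0.0494
grip_force: 26.4
```

Call:
arm_command --increments '[{"slide": [0,0,0.0005],"spin": 0,"gripper": 0},{"slide": [0,0,0.001],"spin": 0,"gripper": 0},{"slide": [0,0,0.0015],"spin": 0,"gripper": 0},{"slide": [0,0,0.0015],"spin": 0,"gripper": 0}]'

```text
t: 37.35
tool_pos: [0.4574, 0.2128, 0.1822]
tool_rot: [-0.059, 3.141, 0.0]
contact_force: [0.1, 0.2, -1.5]
opening: 0.049
grip_force: 26.4
```

Call:
arm_command --increments '[{"slide": [0,0,0.001],"spin": 0,"gripper": 0},{"slide": [0,0,0.002],"spin": 0,"gripper": 0},{"slide": [0,0,0.0025],"spin": 0,"gripper": 0},{"slide": [0,0,0.0025],"spin": 0,"gripper": 0}]'

```text
t: 37.68
tool_pos: [0.4572, 0.2128, 0.1793]
tool_rot: [0.059, -3.141, 0.0]
contact_force: [0.6, -0.1, -2.1]
opening: 0.0489
grip_force: 26.4
```

Call:
arm_command --increments '[{"slide": [0,0,0.0005],"spin": 0,"gripper": 0},{"slide": [0,0,0.001],"spin": 0,"gripper": 0},{"slide": [0,0,0.001],"spin": 0,"gripper": 0},{"slide": [0,0,0.001],"spin": 0,"gripper": 0}]'

```text
t: 38.02
tool_pos: [0.4574, 0.2128, 0.1786]
tool_rot: [0.059, -3.141, 0.0]
contact_force: [-0.1, -0.8, -2.4]
opening: 0.0492
grip_force: 26.4
```

Call:
arm_command --increments '[{"slide": [0,0,0.0005],"spin": 0,"gripper": 0},{"slide": [0,0,0.001],"spin": 0,"gripper": 0},{"slide": [0,0,0.0015],"spin": 0,"gripper": 0},{"slide": [0,0,0.0015],"spin": 0,"gripper": 0}]'

```text
t: 38.35
tool_pos: [0.458, 0.2129, 0.1783]
tool_rot: [-0.059, 3.14, 0.0]
contact_force: [-1.9, -0.5, 5.0]
opening: 0.049
grip_force: 27.0
```

Contact. Release and rise.

Call:
arm_command --increments '[{"slide": [0,0,0],"spin": 0,"gripper": 0.14},{"slide": [0,0,0],"spin": 0,"gripper": 0.18},{"slide": [0,0,0],"spin": 0,"gripper": 0.22},{"slide": [0,0,0],"spin": 0,"gripper": 0.27},{"slide": [0,0,0],"spin": 0,"gripper": 0.33},{"slide": [0,0,0],"spin": 0,"gripper": 0.4},{"slide": [0,0,0],"spin": 0,"gripper": 0.45},{"slide": [0,0,0],"spin": 0,"gripper": 0.5}]'

```text
t: 39.02
tool_pos: [0.4573, 0.2128, 0.177]
tool_rot: [0.059, -3.141, 0.0]
contact_force: [-0.4, -0.2, 0.5]
opening: 0.0638
grip_force: 0.0
```

Call:
arm_command --increments '[{"slide": [0,0,0],"spin": 0,"gripper": 0.5},{"slide": [0,0,-0.015],"spin": 0,"gripper": 0.5},{"slide": [0,0,-0.035],"spin": 0,"gripper": 0.5},{"slide": [0,0,-0.06],"spin": 0,"gripper": 0.5},{"slide": [0,0,-0.09],"spin": 0,"gripper": 0.5},{"slide": [0,0,-0.12],"spin": 0,"gripper": 0.5},{"slide": [0,0,-0.15],"spin": 0,"gripper": 0.5},{"slide": [0,0,-0.16],"spin": 0,"gripper": 0.5}]'

```text
t: 39.68
tool_pos: [0.4587, 0.2132, 0.3428]
tool_rot: [-0.059, 3.133, 0.003]
contact_force: [0.9, 0.2, 0.6]
opening: 0.064
grip_force: 0.0
```

```bash
python3 - <<'E'
from h import *
o=status.get_obs();print(o["tool_pos"],o["tool_rot"],o["t"],o["contact_force"])
w=Cam("wrist");print(w.px((.4575,.213,.132)))
for c,st in w.blobs(w.mask((18,150,60),(34,255,255),(260,140,380,260)),200):print(c,st)
E
```

```text
[0.4587 0.2132 0.3428] [-0.0586  3.133   0.0035] 39.6833 [0.9313 0.1905 0.5844]
[318.3968 181.5089]
[318.29   181.6487] [ 292  153   53   57 2286]
[332.83   244.4789] [309 215  59  45 641]
```

Call:
arm_command --increments '[{"slide": [-0.015,-0.03,0],"spin": 0,"gripper": 0.5},{"slide": [-0.033,-0.065,0],"spin": 0,"gripper": 0.5},{"slide": [-0.051,-0.1,0],"spin": 0,"gripper": 0.5},{"slide": [-0.07,-0.136,0],"spin": 0,"gripper": 0.5},{"slide": [-0.089,-0.172,0],"spin": 0,"gripper": 0.5},{"slide": [-0.107,-0.208,0],"spin": 0,"gripper": 0.5},{"slide": [-0.125,-0.243,0],"spin": 0,"gripper": 0.5},{"slide": [-0.139,-0.2715,0],"spin": 0,"gripper": 0.5}]'

```text
t: 40.4
tool_pos: [0.6068, -0.0559, 0.3344]
tool_rot: [0.056, -3.138, -0.001]
contact_force: [0.6, 0.2, -0.4]
opening: 0.0638
grip_force: 0.0
```

Call:
arm_command --increments '[{"slide": [0,0,0],"spin": 0,"gripper": 0.5},{"slide": [0,0,0],"spin": 0,"gripper": 0.5},{"slide": [0,0,0],"spin": 0,"gripper": 0.5},{"slide": [0,0,0],"spin": 0,"gripper": 0.5}]'

```text
t: 40.73
tool_pos: [0.6058, -0.0522, 0.3361]
tool_rot: [0.061, -3.14, -0.001]
contact_force: [-1.2, 0.3, -0.2]
opening: 0.0638
grip_force: 0.0
```

```bash
python3 - <<'E'
from h import *
o=status.get_obs();print(o["tool_pos"],o["tool_rot"],o["t"],o["contact_force"])
w=Cam("wrist");print(w.px((.608,-.053,.198)))
for c,st in w.blobs(w.mask((18,120,60),(34,255,255),(260,160,380,260)),200):print(c,st)
E
```

```text
[ 0.6058 -0.0522  0.3361] [ 0.0605 -3.1395 -0.001 ] 40.7333 [-1.2111  0.3376 -0.2157]
[317.9721 217.1717]
[318.0058 215.9121] [ 284  180   69   71 3809]
```

Call:
arm_command --increments '[{"slide": [-0.002,-0.0007,0.02],"spin": 0,"gripper": 0.5},{"slide": [-0.002,-0.0007,0.045],"spin": 0,"gripper": 0.5},{"slide": [-0.002,-0.0007,0.07],"spin": 0,"gripper": 0.5},{"slide": [-0.002,-0.0007,0.082],"spin": 0,"gripper": 0.5},{"slide": [-0.002,-0.0007,0.09],"spin": 0,"gripper": 0.5},{"slide": [-0.002,-0.0007,0.092],"spin": 0,"gripper": 0.5},{"slide": [-0.002,-0.0007,0.092],"spin": 0,"gripper": 0.5},{"slide": [-0.002,-0.0007,0.092],"spin": 0,"gripper": 0.5}]'

```text
t: 41.45
tool_pos: [0.6091, -0.0539, 0.2468]
tool_rot: [-0.059, 3.138, -0.001]
contact_force: [0.5, -1.0, 0.4]
opening: 0.0641
grip_force: 0.0
```

Call:
arm_command --increments '[{"slide": [0,0,0],"spin": 0,"gripper": 0.4},{"slide": [0,0,0],"spin": 0,"gripper": 0.32},{"slide": [0,0,0],"spin": 0,"gripper": 0.26},{"slide": [0,0,0],"spin": 0,"gripper": 0.22},{"slide": [0,0,0],"spin": 0,"gripper": 0.18},{"slide": [0,0,0],"spin": 0,"gripper": 0.12},{"slide": [0,0,0],"spin": 0,"gripper": 0},{"slide": [0,0,0],"spin": 0,"gripper": 0}]'

```text
t: 42.12
tool_pos: [0.6087, -0.0538, 0.2457]
tool_rot: [-0.059, 3.14, 0.0]
contact_force: [0.3, 0.8, 3.5]
opening: 0.0492
grip_force: 26.1
```

Call:
arm_command --increments '[{"slide": [0,0,0],"spin": 0,"gripper": 0},{"slide": [0,0,0],"spin": 0,"gripper": 0},{"slide": [0,0,-0.005],"spin": 0,"gripper": 0},{"slide": [0,0,-0.015],"spin": 0,"gripper": 0},{"slide": [0,0,-0.03],"spin": 0,"gripper": 0},{"slide": [0,0,-0.045],"spin": 0,"gripper": 0},{"slide": [0,0,-0.055],"spin": 0,"gripper": 0},{"slide": [0,0,-0.06],"spin": 0,"gripper": 0}]'

```text
t: 42.78
tool_pos: [0.6088, -0.0542, 0.3071]
tool_rot: [-0.059, 3.139, -0.001]
contact_force: [-0.2, -0.4, -2.1]
opening: 0.0491
grip_force: 26.3
```

Call:
arm_command --increments '[{"slide": [0.015,0.017,0],"spin": 0,"gripper": 0},{"slide": [0.037,0.043,0],"spin": 0,"gripper": 0},{"slide": [0.06,0.07,0],"spin": 0,"gripper": 0},{"slide": [0.083,0.097,0],"spin": 0,"gripper": 0},{"slide": [0.106,0.124,0],"spin": 0,"gripper": 0},{"slide": [0.129,0.15,0],"spin": 0,"gripper": 0},{"slide": [0.144,0.168,0],"spin": 0,"gripper": 0},{"slide": [0.15,0.175,0],"spin": 0,"gripper": 0}]'

```text
t: 43.45
tool_pos: [0.4498, 0.1171, 0.3045]
tool_rot: [0.063, -3.14, -0.001]
contact_force: [0.7, -0.8, -1.9]
opening: 0.0493
grip_force: 26.5
```

Call:
arm_command --increments '[{"slide": [0,0,0],"spin": 0,"gripper": 0},{"slide": [0,0,0],"spin": 0,"gripper": 0},{"slide": [0,0,0],"spin": 0,"gripper": 0},{"slide": [0,0,0.015],"spin": 0,"gripper": 0},{"slide": [0,0,0.035],"spin": 0,"gripper": 0},{"slide": [0,0,0.055],"spin": 0,"gripper": 0},{"slide": [0,0,0.075],"spin": 0,"gripper": 0},{"slide": [0,0,0.085],"spin": 0,"gripper": 0}]'

```text
t: 44.12
tool_pos: [0.4516, 0.1141, 0.2172]
tool_rot: [0.056, -3.137, 0.001]
contact_force: [-0.0, 0.6, -2.1]
opening: 0.0489
grip_force: 26.6
```

Call:
arm_command --increments '[{"slide": [0,0,0.01],"spin": 0,"gripper": 0},{"slide": [0,0,0.02],"spin": 0,"gripper": 0},{"slide": [0,0,0.028],"spin": 0,"gripper": 0},{"slide": [0,0,0.033],"spin": 0,"gripper": 0},{"slide": [0,0,0.035],"spin": 0,"gripper": 0},{"slide": [0,0,0.036],"spin": 0,"gripper": 0},{"slide": [0,0,0.036],"spin": 0,"gripper": 0},{"slide": [0,0,0.036],"spin": 0,"gripper": 0}]'

```text
t: 44.78
tool_pos: [0.4524, 0.1154, 0.1848]
tool_rot: [-0.059, 3.14, 0.0]
contact_force: [0.0, -0.5, -2.4]
opening: 0.0488
grip_force: 26.5
```

Call:
arm_command --increments '[{"slide": [0,0,0.001],"spin": 0,"gripper": 0},{"slide": [0,0,0.002],"spin": 0,"gripper": 0},{"slide": [0,0,0.003],"spin": 0,"gripper": 0},{"slide": [0,0,0.003],"spin": 0,"gripper": 0},{"slide": [0,0,0.003],"spin": 0,"gripper": 0}]'

```text
t: 45.2
tool_pos: [0.4519, 0.1153, 0.181]
tool_rot: [0.059, -3.141, -0.0]
contact_force: [-0.1, -0.3, -2.5]
opening: 0.0487
grip_force: 26.5
```

Call:
arm_command --increments '[{"slide": [0,0,0.0005],"spin": 0,"gripper": 0},{"slide": [0,0,0.001],"spin": 0,"gripper": 0},{"slide": [0,0,0.001],"spin": 0,"gripper": 0},{"slide": [0,0,0.001],"spin": 0,"gripper": 0}]'

```text
t: 45.53
tool_pos: [0.452, 0.1153, 0.18]
tool_rot: [0.059, -3.141, 0.0]
contact_force: [0.0, 0.1, -1.8]
opening: 0.049
grip_force: 26.6
```

Call:
arm_command --increments '[{"slide": [0,0,0.0005],"spin": 0,"gripper": 0},{"slide": [0,0,0.001],"spin": 0,"gripper": 0},{"slide": [0,0,0.001],"spin": 0,"gripper": 0},{"slide": [0,0,0.001],"spin": 0,"gripper": 0}]'

```text
t: 45.87
tool_pos: [0.4524, 0.1154, 0.1797]
tool_rot: [-0.059, 3.14, 0.0]
contact_force: [-1.2, 0.4, 1.0]
opening: 0.0493
grip_force: 26.8
```

Call:
arm_command --increments '[{"slide": [0,0,0.0004],"spin": 0,"gripper": 0},{"slide": [0,0,0.0006],"spin": 0,"gripper": 0},{"slide": [0,0,0.0006],"spin": 0,"gripper": 0}]'

```text
t: 46.12
tool_pos: [0.4527, 0.1154, 0.1797]
tool_rot: [-0.059, 3.139, 0.0]
contact_force: [-1.4, 0.5, 4.4]
opening: 0.0489
grip_force: 27.2
```

Call:
arm_command --increments '[{"slide": [0,0,0],"spin": 0,"gripper": 0.14},{"slide": [0,0,0],"spin": 0,"gripper": 0.18},{"slide": [0,0,0],"spin": 0,"gripper": 0.22},{"slide": [0,0,0],"spin": 0,"gripper": 0.27},{"slide": [0,0,0],"spin": 0,"gripper": 0.33},{"slide": [0,0,0],"spin": 0,"gripper": 0.4},{"slide": [0,0,0],"spin": 0,"gripper": 0.45},{"slide": [0,0,0],"spin": 0,"gripper": 0.5}]'

```text
t: 46.78
tool_pos: [0.452, 0.1153, 0.1784]
tool_rot: [0.059, -3.141, 0.0]
contact_force: [-0.2, 0.3, 0.7]
opening: 0.0639
grip_force: 0.0
```

Call:
arm_command --increments '[{"slide": [0,0,0],"spin": 0,"gripper": 0.5},{"slide": [0,0,-0.015],"spin": 0,"gripper": 0.5},{"slide": [0,0,-0.035],"spin": 0,"gripper": 0.5},{"slide": [0,0,-0.06],"spin": 0,"gripper": 0.5},{"slide": [0,0,-0.09],"spin": 0,"gripper": 0.5},{"slide": [0,0,-0.12],"spin": 0,"gripper": 0.5},{"slide": [0,0,-0.15],"spin": 0,"gripper": 0.5},{"slide": [0,0,-0.18],"spin": 0,"gripper": 0.5}]'

```text
t: 47.45
tool_pos: [0.4517, 0.1153, 0.3599]
tool_rot: [-0.059, 3.141, -0.0]
contact_force: [1.0, -0.1, -0.3]
opening: 0.0637
grip_force: 0.0
```

Call:
arm_command --increments '[{"slide": [-0.02,0.02,-0.01],"spin": 0,"gripper": 0.5},{"slide": [-0.05,0.05,-0.02],"spin": 0,"gripper": 0.5},{"slide": [-0.08,0.075,-0.02],"spin": 0,"gripper": 0.5},{"slide": [-0.11,0.1,-0.02],"spin": 0,"gripper": 0.5},{"slide": [-0.13,0.1,-0.02],"spin": 0,"gripper": 0.5},{"slide": [-0.145,0.1,-0.02],"spin": 0,"gripper": 0.5},{"slide": [-0.145,0.1,-0.02],"spin": 0,"gripper": 0.5},{"slide": [-0.145,0.1,-0.02],"spin": 0,"gripper": 0.5}]'

```text
t: 48.12
tool_pos: [0.5933, 0.2207, 0.3778]
tool_rot: [0.058, -3.139, 0.0]
contact_force: [-0.1, -0.7, 0.6]
opening: 0.0639
grip_force: 0.0
```

```bash
python3 - <<'E'
from h import *
o=status.get_obs();print(o["tool_pos"],o["tool_rot"],o["t"],o["contact_force"])
w=Cam("wrist");s=Cam("scene");t=Cam("top")
x,y=w.px((.599,.209,.174)).astype(int);print(x,y)
for c,st in w.blobs(w.mask((0,0,0),(179,255,50),(x-28,y-28,x+28,y+28)),60):print(c,st,w.at(*c,.174))
print("A",w.px((.4575,.213,.132)),"B",w.px((.4525,.1155,.132)))
W=cv2.resize(w.im,(400,250));S=cv2.resize(s.im[110:270,270:430],(400,400))
T=cv2.resize(w.im,(800,500));cv2.imwrite("pics/fin.png",T[:,:,::-1])
cv2.imwrite("pics/fins.png",cv2.resize(s.im[100:330,230:430],(600,600)[:2] if 0 else (520,598))[:,:,::-1])
E
```

```text
[0.5933 0.2207 0.3778] [ 0.0583 -3.1394  0.0005] 48.1167 [-0.0809 -0.733   0.6233]
306 192
[306.7054 194.1555] [293 180  29  29 611] [0.6004 0.2096 0.174 ]
A [316.0046  27.1666] B [205.6182  16.3125]
```

View pics/fin.png

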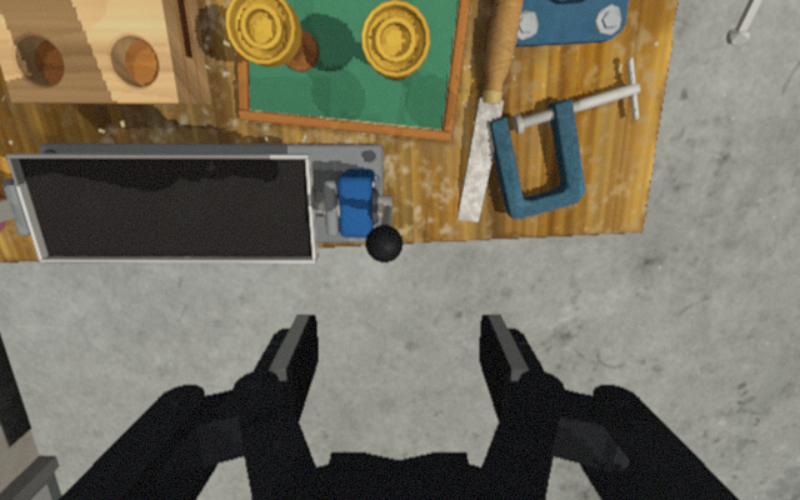

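Final wrist view: both sticks upright on the green board (rims (263,30), (396,38)), tray empty, knob (384,243). Checking level once more against the base edges and rim.

```bash
python3 - <<'E'
from h import *
w=Cam("wrist")
g=cv2.GaussianBlur(cv2.cvtColor(w.im,cv2.COLOR_RGB2GRAY),(3,3),0).astype(int)
for u in (260,284,296):
    d=np.abs(np.diff(g[:,u]));print(u,[(i,g[i,u],g[i+1,u]) for i in range(105,215) if d[i]>14])
for u in (100,200,230):
    d=np.abs(np.diff(g[:,u]));print(u,[(i,g[i,u],g[i+1,u]) for i in range(105,225) if d[i]>25])
for v in(115.5,116.5): print("near base",w.at(296,v,.016))
for v in(192.5,193.5,195): print("far base",w.at(296,v,.016))
print("rim",w.at(248,124.8,.086),w.at(252,209.6,.086))
s=Cam("scene");gs=cv2.cvtColor(s.im,cv2.COLOR_RGB2GRAY).astype(float)
pts=[]
for v in range(148,163):
    seg=gs[v,312:327];k=np.clip(np.median(seg)-seg-12,0,None)
    if k.sum(): pts.append((v,312+(k*np.arange(15)).sum()/k.sum()))
print(np.round(pts,1).tolist())
E
```

```text
260 [(113, np.int64(132), np.int64(114)), (114, np.int64(114), np.int64(98)), (128, np.int64(127), np.int64(110)), (129, np.int64(110), np.int64(91)), (196, np.int64(80), np.int64(95)), (197, np.int64(95), np.int64(128)), (198, np.int64(128), np.int64(153))]
284 [(130, np.int64(125), np.int64(109)), (131, np.int64(109), np.int64(92)), (134, np.int64(73), np.int64(57)), (135, np.int64(57), np.int64(40)), (189, np.int64(91), np.int64(114)), (190, np.int64(114), np.int64(131)), (196, np.int64(104), np.int64(128)), (197, np.int64(128), np.int64(150))]
296 [(119, np.int64(121), np.int64(103)), (120, np.int64(103), np.int64(87)), (129, np.int64(96), np.int64(116)), (134, np.int64(121), np.int64(96)), (135, np.int64(96), np.int64(62)), (136, np.int64(62), np.int64(42)), (185, np.int64(50), np.int64(35)), (202, np.int64(30), np.int64(51)), (203, np.int64(51), np.int64(90)), (204, np.int64(90), np.int64(130)), (205, np.int64(130), np.int64(155))]
100 [(126, np.int64(106), np.int64(67)), (127, np.int64(67), np.int64(34)), (206, np.int64(93), np.int64(125)), (207, np.int64(125), np.int64(159))]
[... 162 characters left out ...]
64(160), np.int64(186))]
230 [(124, np.int64(145), np.int64(178)), (126, np.int64(188), np.int64(154)), (127, np.int64(154), np.int64(93)), (128, np.int64(93), np.int64(49)), (206, np.int64(86), np.int64(122)), (207, np.int64(122), np.int64(164))]
near base [0.5434 0.1885 0.016 ]
near base [0.5447 0.1885 0.016 ]
far base [0.651  0.1899 0.016 ]
far base [0.6525 0.1899 0.016 ]
far base [0.6548 0.19   0.016 ]
rim [0.5499 0.1393 0.086 ] [0.652  0.1406 0.086 ]
[[148.0, 319.1], [149.0, 319.0], [150.0, 319.1], [151.0, 319.1], [152.0, 319.1], [153.0, 319.1], [154.0, 319.1], [155.0, 319.1], [156.0, 319.1], [157.0, 319.2], [158.0, 319.2], [159.0, 318.5], [160.0, 318.5], [161.0, 318.5], [162.0, 318.5]]
```

View pics/fins.png

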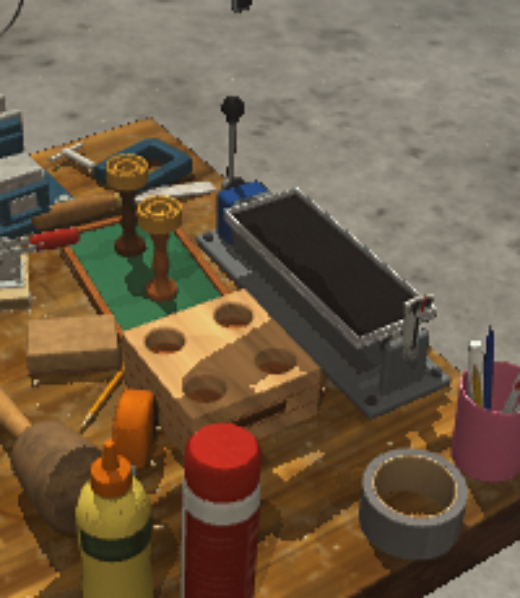

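Scene: both sticks stand on the green board, the can is upright, and the lever is within about 1° of vertical (tray about 0.25° off level). The hand is clear, so I'm handing in.

```bash
python3 -c "
from station import order;print(order.finish_job())"
```

```text
the job is handed in; nothing more can be done
None
```

Both candlesticks present were tested on the tray at about 10° for 4 s and now stand free on the green-lined board. The tray is back level to within roughly 0.25° by camera, nothing fell, and the job is handed in; the hand-in call returned no verdict.

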